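# Make the drying stand fast and set out the reference blocks

### The arm

A 6-joint arm with a two-finger parallel gripper is mounted at the origin on a cart in front of the work surface, level with it; the furniture and walls round the work are solid. World frame = base frame: x ahead of the robot, y to its left, z up, the work surface at z = 0. Lengths are in m, angles in rad, forces in N, time in s.
With the tool pointing down it reaches from about 0.3 to 0.775 m from the base axis. Payload 14.6 kg.
Tool frame: the origin (TCP) lies midway between the tips of the shut fingers; the grasp point (between the pads) lies 19 mm behind it (ctrl.grip_depth is the distance from the TCP to the grasp point, in m); z points along the fingers, x is the direction in which the jaws open and shut, and the axes are right-handed (so a half turn about z gives the same grasp; the last joint's range is limited). The gripper opens to 94 mm and grips with 3 to 60 N. Pads are 16 mm wide; open, the fingers measure 119 mm over their backs; the gripper's body (75 mm by 177 mm) begins 78 mm behind the grasp point.
Start: joints at [-1.307, 0.3, 1.521, -0, 1.321, -0.067], TCP at [0.179, -0.52, 0.205] pointing down, gripper open.
Joint ranges: [-3.03, 3.03], [-0.79, 2.21], [0.23, 2.52], [-1.04, 4.18], [0, 3.07], [-2.55, 2.55]. Speed limits (rad/s): [2.22, 2.22, 2.57, 3.14, 3.14, 3.14].

### API

Orientations are given as [roll, pitch, yaw] about the fixed x, y, z axes, in that order (R = Rz(yaw) Ry(pitch) Rx(roll)).
In Python, from station import ctrl gives the robot as it stands.
- The arm moves only by the tool play_rows, never from a script. Its argument "steps" is a list that holds one entry, the list of rows, each a list of 7 numbers: the shift along the tool's x, y, z in cm, then the turn, a rotation vector about the tool's x, y, z in rad, then the opening, from 0 (shut) to 1 (fully open). In form: [[[x, y, z, ax, ay, az, hand], ...]]. A call has 1 to 20 rows; each row is the pose to reach, as a shift and turn from the pose measured when the call began, along the tool's axes at that moment; what a row does not reach only later rows make up. A row lasts 1/12 s, in which the tool goes at most 41.7 mm and 7.16 degrees, less where a joint would pass 70% of its speed; a pose out of reach is approached as far as the arm can. A call with a gripper value outside its range is refused whole. The fingers move at their own pace and stop on an object; "force" is the grip in N (left out, the last holds). Time passes only in rows, so rows that repeat a pose let the fingers close. It gives the time, the measured TCP pose, the force and the opening at its end, in the units of the state.
- ctrl.get_obs(): the state, without advancing time (a new reading comes with each control period).
- ctrl.camera(name): name is "scene" or "top" or "wrist"; returns a dict with "frame" (384x512x3 uint8, blue, green, red), "fovy" (degrees; the focal length in pixels is half the picture's height over the tangent of half this angle, whatever the lens; pixels are square), "cx", "cy" (the principal point, pixels), "world_to_cam" (4x4, takes a point from world to camera coordinates). Camera axes: x right, y up, looking along -z (the intrinsics and any distortion apply to the point x, -y, -z); pixel columns grow to the right and rows downward; lengths in m; the calibration is good to about 2 mm. A picture is of the moment at which its call begins. There is no depth.
- ctrl.hand_in(): hands the job in, once; it reports no verdict.
The state is a dict: "time_s": time; "qpos": joint angles; "joint_vel": joint speeds; "tau": joint torques, N m; "ee_pos": TCP position; "eef_rot": TCP orientation; "force": force on the tool from outside, world axes, zero at the start; "moment": the same for the moment, N m; "grip_width": finger opening in m.
Only numpy, scipy, OpenCV 4.12 (cv2) and the standard library are available. Lean on these libraries where they do the work, as an engineer would, in place of code of your own. Each camera call takes 0.05 s, during which the arm holds its last target. There are 200 camera calls.

### The job

Make the drying stand fast: turn its castle nut clockwise until the small tab on its flange meets the index bar, then carry on clockwise only until the next slot of the nut lines up with the slot across the end of the stud. Then push the sprung keeper over past its centre so that it snaps down and its blade lies in that slot. Also set every round steel reference block that is there on the stand, each balanced level on a domed seat of its own, and let go of it.

Things in the scene. Friction and masses are not known exactly. Their poses are not given: they have to be found in the camera images.
- stand: drying stand, fixed to the worktop: grey plate 200 x 400 x 4 mm, origin at the centre of its underside, x across (away from the robot at yaw 0), y along its length, z up. Four domed seats towards +y; the castle nut at (0, -80) mm on a round steel boss (104 mm across, top 35 mm above the worktop).
- nut (a joint): angle of the nut (rad), growing clockwise from above (tightening). Starts 0.9 to 1.6 short of snug; 0 is snug (flange tab at the index bar); turns on past 0 to a stop at 1.15. Stays where left (friction 0.2 N m); does not move up or down. The wanted alignment lies 0.25 to 0.85 past snug, the only one between snug and the stop.
- nut_grip (a point): castle nut, dark steel hexagon 50 mm across flats; flats 39 to 65 mm above the worktop, six teeth above to 78 mm, round flange (62 mm across) below. Point: on its axis, half-way up the flats (52 mm). Axes turn with it: x is level, square to one pair of flats, and runs through the pair of slots to line up; others at 60 and 120 degrees. Slots 8 to 9 mm wide, over the middles of flats.
- index_bar (a point): dark raised bar on top of the boss, 10 mm long, its centre 46 mm from the nut's axis, pointing at the nut's axis; the tab on the nut's flange meets it when the nut is snug
- keeper_unit: fixed stud and keeper post; origin on the nut's axis at worktop level. x is level, from the stud to the post; the slot across the stud's end (26 mm diameter, end 79 mm above the worktop) runs along x. The post stands 95 mm from the nut's axis along +x, 29 mm wide, 83 mm high, pivot 73 mm above the worktop. Its direction varies.
- keeper (a joint): angle of the sprung keeper, a 102 mm arm on the post's pivot (rad): 0 thrown back, leaning away from the nut 60 degrees above level (end 161 mm up, 146 mm from the nut's axis); 0.52 upright, the over-centre point; 2.09 level towards the nut, its 4 mm blade in the slot. A spring drives it from upright to the nearer stop; 2 to 5 N on the cross-bar towards the nut push it over.
- keeper_bar (a point): centre of the keeper's dark cross-bar (32 mm long, 11 mm diameter, 55 mm from the pivot); the keeper is pushed over here or above
- seat_0 (a point): top of a domed seat of the stand, 16 mm above the worktop: a steel dome of 50 mm radius of curvature that rises 12 mm from the plate and is 64 mm across; a 60 mm block set 5 mm off centre settles about 0.12 rad out of level
- seat_1 (a point): top of a domed seat of the stand, 16 mm above the worktop: a steel dome of 50 mm radius of curvature that rises 12 mm from the plate and is 64 mm across; a 60 mm block set 5 mm off centre settles about 0.12 rad out of level
- seat_2 (a point): top of a domed seat of the stand, 16 mm above the worktop: a steel dome of 50 mm radius of curvature that rises 12 mm from the plate and is 64 mm across; a 60 mm block set 5 mm off centre settles about 0.12 rad out of level
- seat_3 (a point): top of a domed seat of the stand, 16 mm above the worktop: a steel dome of 50 mm radius of curvature that rises 12 mm from the plate and is 64 mm across; a 60 mm block set 5 mm off centre settles about 0.12 rad out of level
- block_1_c (a point): round ground-steel reference block, a plain disc 60 mm across and 14 mm thick; the point is its centre, half-way up. Lies flat on the worktop at the left at the start. Three or all of the four blocks are there. A tall hand press stands behind the blocks, from 0.69 m ahead of the robot at 0.2 to 0.4 m to its left: keep the gripper and wrist clear of it.
- block_2_c (a point): round ground-steel reference block, a plain disc 60 mm across and 14 mm thick; the point is its centre, half-way up. Lies flat on the worktop at the left at the start. 
- block_3_c (a point): round ground-steel reference block, a plain disc 50 mm across and 12 mm thick; the point is its centre, half-way up. Lies flat on the worktop at the left at the start. 
- block_4_c (a point): round ground-steel reference block, a plain disc 50 mm across and 12 mm thick; the point is its centre, half-way up. Lies flat on the worktop at the left at the start. 
Things that resemble listed ones, but are neither listed nor needed, are in the scene too. Leave any green or red look-alike of the part that bears block_2_c alone.

How it is judged:
On the way, in this order (a step that is already met when the one before it is completed fails the run):
1. the nut is tightened past snug and its slot is in line with the slot of the stud, the keeper still back (value of joint nut above 0.05 rad and angle between the x axis of nut_grip and the x axis of keeper_unit, either way round below 0.1 rad and value of joint keeper below 0.8 rad), for 0.2 s.
2. the keeper has snapped over, with the slots still in line (value of joint nut above 0.05 rad and angle between the x axis of nut_grip and the x axis of keeper_unit, either way round below 0.1 rad and value of joint keeper above 1.95 rad), for 0.2 s.
At the end, for the whole second after the job is handed in: Nut past snug, its slot within 0.1 rad of the stud's slot; keeper at its inner stop (over 1.95 rad); each block present on its own seat, centre within 20 mm of the seat's top sideways, clear of the plate, not stacked, within 0.17 rad of level (all of step 2 and (horizontal distance between block_1_c and seat_0 below 0.02 m or horizontal distance between block_1_c and seat_1 below 0.02 m or horizontal distance between block_1_c and seat_2 below 0.02 m or horizontal distance between block_1_c and seat_3 below 0.02 m) and z of block_1_c in the frame of stand between 0.018 and 0.03 m and angle between the z axis of each of block_1_c, block_2_c, block_3_c, block_4_c and the z axis of stand, either way round below 0.17 rad and (horizontal distance between block_2_c and seat_0 below 0.02 m or horizontal distance between block_2_c and seat_1 below 0.02 m or horizontal distance between block_2_c and seat_2 below 0.02 m or horizontal distance between block_2_c and seat_3 below 0.02 m) and z of block_2_c in the frame of stand between 0.018 and 0.03 m and (horizontal distance between block_3_c and seat_0 below 0.02 m or horizontal distance between block_3_c and seat_1 below 0.02 m or horizontal distance between block_3_c and seat_2 below 0.02 m or horizontal distance between block_3_c and seat_3 below 0.02 m) and z of block_3_c in the frame of stand between 0.018 and 0.03 m and (horizontal distance between block_4_c and seat_0 below 0.02 m or horizontal distance between block_4_c and seat_1 below 0.02 m or horizontal distance between block_4_c and seat_2 below 0.02 m or horizontal distance between block_4_c and seat_3 below 0.02 m) and z of block_4_c in the frame of stand between 0.018 and 0.03 m); the robot touches nothing.
Of block_1, block_2, block_3, block_4 only 3 to 4 are there at a start; the rules pass over those that are not, and their reading is None.
At some moment in a run one of block_1, block_2, block_3, block_4 may be knocked a few centimetres aside while the robot is not near it.
Once in a run the grip may slacken for a moment while it holds something.
It also fails if it takes over 210 s, if anything falls off the work surface, if the arm or the gripper's body presses on something with over 40 N, if the wrist force passes 120 N, or if a joint passes its speed limit or range.

## Working session

There is one attempt and no reset: what is moved stays moved. The work goes in short steps, Python scripts to look and compute and a tool call to move; the robot and the scene stay as the last step left them, time stands still between calls to the robot, and variables do not carry over. Pictures are saved under pics/ and viewed, about 12 in all and at most 16, crops included, and the job is handed in when it is done.

Besides the shell and the picture viewer there is one more tool, called by a JSON object that holds its "method" and its "body". play_rows: Moves the arm, as the interface text tells. Its arguments: {"type":"object","properties":{"steps":{"type":"array"},"force":{"type":"number"}},"required":["steps"]}

```bash
ls; mkdir -p pics
cat > h.py <<'E'
import numpy as np, cv2
from station import ctrl
from scipy.spatial.transform import Rotation as R
def cam(n):
    c=ctrl.camera(n); c['f']=c['frame'].shape[0]/2/np.tan(np.radians(c['fovy'])/2); return c
def ray(c,u,v):
    M=np.array(c['world_to_cam']); d=np.array([(u-c['cx'])/c['f'],-(v-c['cy'])/c['f'],-1.])
    if c.get('k') is not None: pass
    return -M[:3,:3].T@M[:3,3], M[:3,:3].T@d
def onz(c,u,v,z):
    o,d=ray(c,u,v); return o+d*(z-o[2])/d[2]
def proj(c,p):
    M=np.array(c['world_to_cam']); q=M[:3,:3]@np.asarray(p,float)+M[:3,3]
    return np.array([c['cx']+c['f']*q[0]/-q[2], c['cy']-c['f']*q[1]/-q[2]])
def save(n,f,s=1): cv2.imwrite('pics/'+n+'.png', cv2.resize(f,None,fx=s,fy=s,interpolation=cv2.INTER_CUBIC))
E
python3 - <<'E'
from h import *
import pickle
o=ctrl.get_obs(); print({k:np.round(v,3) for k,v in o.items()})
for n in ['scene','top','wrist']:
    c=cam(n); pickle.dump(c,open(n+'.pkl','wb')); print(n,[k for k in c], c['fovy'],c['cx'],c['cy'],np.round(np.linalg.inv(c['world_to_cam']),3).tolist(),{k:c[k] for k in c if 'dist' in k}); save(n+'0',c['frame'],1.5)
E
```

```text
pics
{'time_s': np.float64(0.0), 'qpos': array([-1.307,  0.3  ,  1.522,  0.   ,  1.321, -0.067]), 'joint_vel': array([ 0.001,  0.001, -0.001,  0.002,  0.   ,  0.   ]), 'tau': array([-1.0000e-03, -5.3181e+01, -3.5274e+01,  7.1000e-02,  2.4000e-02,
       -0.0000e+00]), 'ee_pos': array([ 0.179, -0.52 ,  0.205]), 'eef_rot': array([-3.141e+00,  1.000e-03, -1.240e+00]), 'force': array([-0.472, -0.463,  0.21 ]), 'moment': array([-0.014,  0.038,  0.058]), 'grip_width': np.float64(0.094)}
scene ['frame', 'fovy', 'cx', 'cy', 'world_to_cam', 'f'] 55.003362010486065 248.65310750448734 191.76156794931248 [[-0.857, 0.206, -0.473, 0.012], [-0.516, -0.348, 0.783, 0.888], [-0.003, 0.915, 0.404, 0.531], [0.0, 0.0, 0.0, 1.0]] {}
top ['frame', 'fovy', 'cx', 'cy', 'world_to_cam', 'f'] 42.38747489909257 252.0568710547778 190.78202749262255 [[0.001, 0.991, -0.137, 0.29], [-1.0, 0.001, -0.003, 0.113], [-0.002, 0.137, 0.991, 1.515], [0.0, 0.0, 0.0, 1.0]] {}
wrist ['frame', 'fovy', 'cx', 'cy', 'world_to_cam', 'f'] 60.98981045951902 253.53865813857152 196.3220333631119 [[0.324, 0.917, 0.233, 0.245], [-0.946, 0.315, 0.079, -0.497], [-0.001, -0.246, 0.969, 0.385], [0.0, 0.0, 0.0, 1.0]] {}
```

View pics/top0.png

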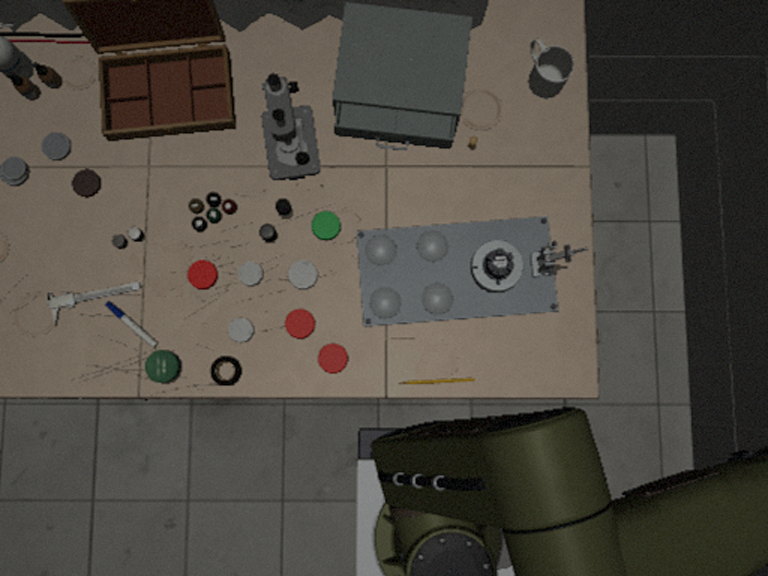

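View pics/scene0.png

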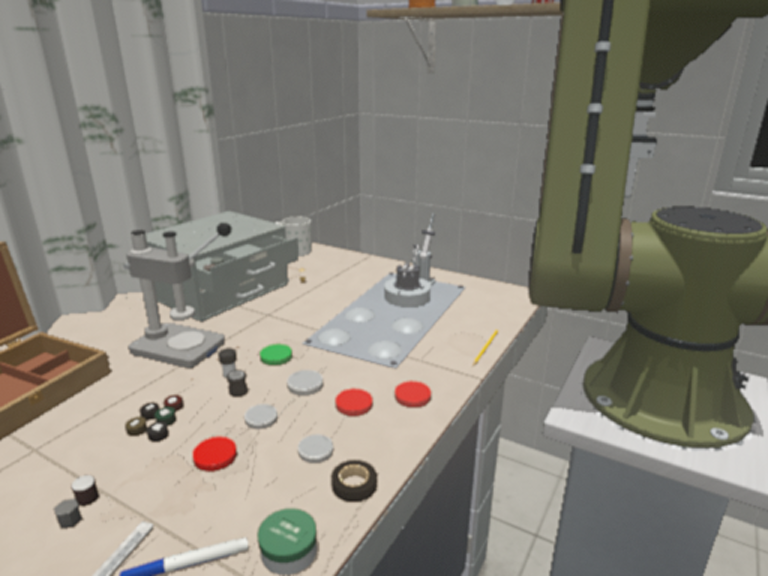

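Top view: three loose silver discs at about (251,273), (302,275) and (240,330) in the 1.5x image. The stand is near (458,272), its domes on the left, the nut at (497,266), and the keeper at the right. I'll measure these next.

Run:
```python
from h import *
import pickle
c=pickle.load(open('top.pkl','rb')); f=c['frame']
hsv=cv2.cvtColor(f,cv2.COLOR_BGR2HSV)
for (u,v) in [(251,273),(302,275),(240,330),(56,146),(14,170),(326,225),(202,274),(300,323),(333,358),(300,240),(420,320),(381,249),(432,246),(385,302),(437,298)]:
    print((u,v),hsv[int(v/1.5),int(u/1.5)], np.round(onz(c,u/1.5,v/1.5,.014),3))
# low-saturation discs on wood
m=((hsv[...,1]<50)&(hsv[...,2]>90)).astype(np.uint8)
n,l,s,ce=cv2.connectedComponentsWithStats(m)
for i in range(1,n):
    if 100<s[i,4]<2000 and 80<s[i,1]<270:
        cn=cv2.findContours((l==i).astype(np.uint8),0,2)[0][0]
        if len(cn)<5: continue
        e=cv2.fitEllipse(cn); p=onz(c,*ce[i],.013); mpp=np.linalg.norm(onz(c,ce[i][0]+1,ce[i][1],.013)-p)
        print('disc',np.round(ce[i],1),s[i],np.round(p,4),'diam by area mm',round(2000*mpp*np.sqrt(s[i,4]/np.pi),1),np.round(np.array(e[1])*mpp*1000,1))
a=f[120:240,225:400]; save('stand',a,4.5)
```

```text
(251, 273) [ 38   8 122] [0.524 0.377 0.014]
(302, 275) [ 38   8 125] [0.52  0.273 0.014]
(240, 330) [ 23   9 120] [0.407 0.397 0.014]
(56, 146) [110  10  76] [0.793 0.793 0.014]
(14, 170) [113  13  77] [0.741 0.877 0.014]
(326, 225) [ 66 136 109] [0.624 0.225 0.014]
(202, 274) [  1 187 128] [0.522 0.477 0.014]
(300, 323) [  2 169 131] [0.422 0.275 0.014]
(333, 358) [  1 153 135] [0.351 0.208 0.014]
(300, 240) [ 16  52 122] [0.593 0.278 0.014]
(420, 320) [103  17 103] [0.428 0.032 0.014]
(381, 249) [ 83   8 131] [0.574 0.111 0.014]
(432, 246) [ 68   8 132] [0.58  0.006 0.014]
(385, 302) [ 98   8 131] [0.464 0.103 0.014]
(437, 298) [ 75   4 128] [ 0.473 -0.003  0.014]
disc [191.3 101.4] [184  91  16  19 148] [0.7804 0.3082 0.013 ] diam by area mm 43.1 [41.3 59.3]
disc [201.2 182. ] [188 169  32  24 350] [0.5243 0.2732 0.013 ] diam by area mm 64.8 [57.  92.4]
disc [166.  182.4] [155 170  23  33 271] [0.5228 0.3813 0.013 ] diam by area mm 57.0 [62.  90.4]
disc [ 57.7 197.4] [ 29 183  65  33 497] [0.4762 0.7117 0.013 ] diam by area mm 77.0 [ 51.4 203.2]
disc [218.4 206.2] [205 194  30  27 175] [0.4496 0.2196 0.013 ] diam by area mm 45.5 [59.2 69.2]
disc [158.8 219.2] [145 209  24  21 259] [0.4098 0.4005 0.013 ] diam by area mm 55.2 [51.  64.7]
disc [ 91.7 221.4] [ 79 210  25  24 163] [0.4027 0.6043 0.013 ] diam by area mm 43.8 [45.5 75.4]
disc [247.  249.6] [224 226  33  39 331] [0.3182 0.1322 0.013 ] diam by area mm 61.8 [ 91.2 109.3]
disc [267.6 246.7] [258 226  35  39 570] [0.327  0.0702 0.013 ] diam by area mm 81.2 [ 90.3 110.2]
```

View pics/stand.png

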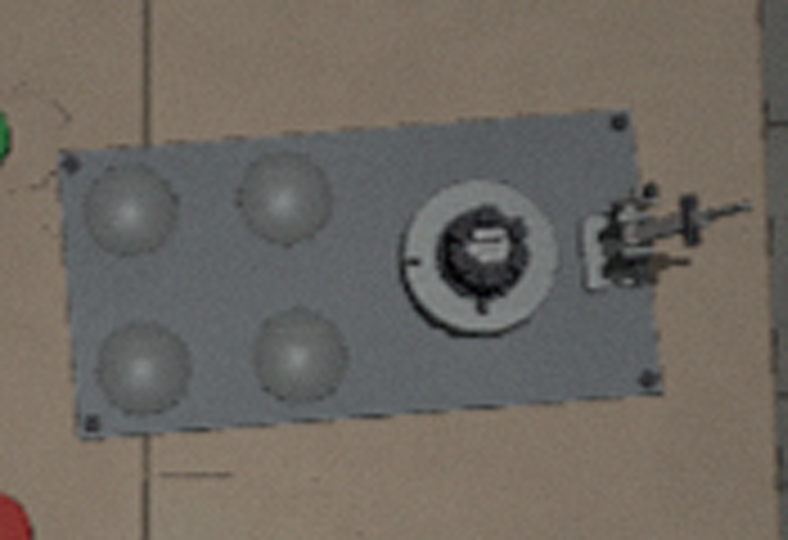

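Crop: index bar at about (413,262), tab at (483,308), stud slot at (488,240), and the keeper points right. Next I compute the stand pose and move above the nut for a wrist view.

```bash
cat >> h.py <<'E'
def move(p,yaw,o=None):
    "prints shift (cm) and turn about tool axes from the present pose to TCP p, tool down, at yaw"
    o=o or ctrl.get_obs(); r=R.from_euler('xyz',o['eef_rot']); t=R.from_euler('xyz',[np.pi,0,yaw])
    d=r.inv().apply(np.array(p)-o['ee_pos'])*100; w=(r.inv()*t).as_rotvec()
    print('move',np.round(d,2).tolist(),np.round(w,3).tolist(),'dist',round(np.linalg.norm(d),1),'q',np.round(o['qpos'],2).tolist())
E
python3 - <<'E'
from h import *
import pickle
c=pickle.load(open('top.pkl','rb'))
cr=lambda u,v,z:onz(c,225+(u-2)/4.5,120+(v-2)/4.5,z)
cs=[cr(60,150,.004),cr(632,110,.004),cr(662,394,.004),cr(80,438,.004)]
print(np.round(cs,4)); ctr=np.mean(cs,0); ax=(cs[0]-cs[1]+cs[3]-cs[2])[:2]; print('centre',ctr,'y-axis deg',np.degrees(np.arctan2(ax[1],ax[0])), [np.linalg.norm(cs[i]-cs[(i+1)%4]) for i in range(4)])
print('nut',cr(483,252,.075),'boss',cr(479,256,.035),'tab',cr(483,308,.038),'bar',cr(413,262,.038))
print('seats',[np.round(cr(u,v,.016),4).tolist() for u,v in [(132,212),(286,197),(145,369),(300,355)]])
move([0.525,-0.125,0.22],0)
E
```

```text
[[ 0.6174  0.1614  0.004 ]
 [ 0.6459 -0.235   0.004 ]
 [ 0.4481 -0.2494  0.004 ]
 [ 0.4177  0.1468  0.004 ]]
centre [ 0.53228052 -0.04406431  0.004     ] y-axis deg 94.24975205561948 [np.float64(0.3973405490357837), np.float64(0.19830701200981954), np.float64(0.3973661824651304), np.float64(0.20017918119858305)]
nut [ 0.5340244  -0.11822887  0.075     ] boss [ 0.53807051 -0.12191305  0.035     ] tab [ 0.50229737 -0.12338354  0.038     ] bar [ 0.53345526 -0.07706772  0.038     ]
seats [[0.5716, 0.1115, 0.016], [0.5821, 0.0062, 0.016], [0.4636, 0.1027, 0.016], [0.4732, -0.0023, 0.016]]
move [-26.11, -45.59, -1.47] [-0.001, 0.001, -1.24] dist 52.6 q [-1.31, 0.3, 1.52, -0.0, 1.32, -0.07]
```

{"method": "play_rows", "body": {"steps": [[[-26.1,-45.6,-1.5,0,0,-1.24,1],[-26.1,-45.6,-1.5,0,0,-1.24,1],[-26.1,-45.6,-1.5,0,0,-1.24,1],[-26.1,-45.6,-1.5,0,0,-1.24,1],[-26.1,-45.6,-1.5,0,0,-1.24,1],[-26.1,-45.6,-1.5,0,0,-1.24,1],[-26.1,-45.6,-1.5,0,0,-1.24,1],[-26.1,-45.6,-1.5,0,0,-1.24,1],[-26.1,-45.6,-1.5,0,0,-1.24,1],[-26.1,-45.6,-1.5,0,0,-1.24,1],[-26.1,-45.6,-1.5,0,0,-1.24,1],[-26.1,-45.6,-1.5,0,0,-1.24,1],[-26.1,-45.6,-1.5,0,0,-1.24,1],[-26.1,-45.6,-1.5,0,0,-1.24,1],[-26.1,-45.6,-1.5,0,0,-1.24,1],[-26.1,-45.6,-1.5,0,0,-1.24,1]]]}}

```text
time_s: 1.48
ee_pos: [0.5246, -0.1255, 0.22]
eef_rot: [-3.141, 0.001, -0.0]
force: [0.0, 0.1, -0.2]
grip_width: 0.094
```

Run:
```python
from h import *
import pickle
print({k:np.round(v,3).tolist() for k,v in ctrl.get_obs().items() if k in('time_s','ee_pos','eef_rot','qpos')})
c=cam('wrist'); pickle.dump(c,open('w1.pkl','wb')); print(np.round(np.linalg.inv(c['world_to_cam']),3).tolist()); save('w1',c['frame'],1.5)
```

```text
{'time_s': 1.483, 'qpos': [-0.303, 0.266, 1.53, 0.001, 1.347, -0.303], 'ee_pos': [0.525, -0.125, 0.22], 'eef_rot': [-3.141, 0.001, -0.0]}
[[1.0, -0.0, 0.003, 0.524], [-0.0, 0.97, 0.244, -0.055], [-0.003, -0.244, 0.97, 0.4], [0.0, 0.0, 0.0, 1.0]]
```

View pics/w1.png

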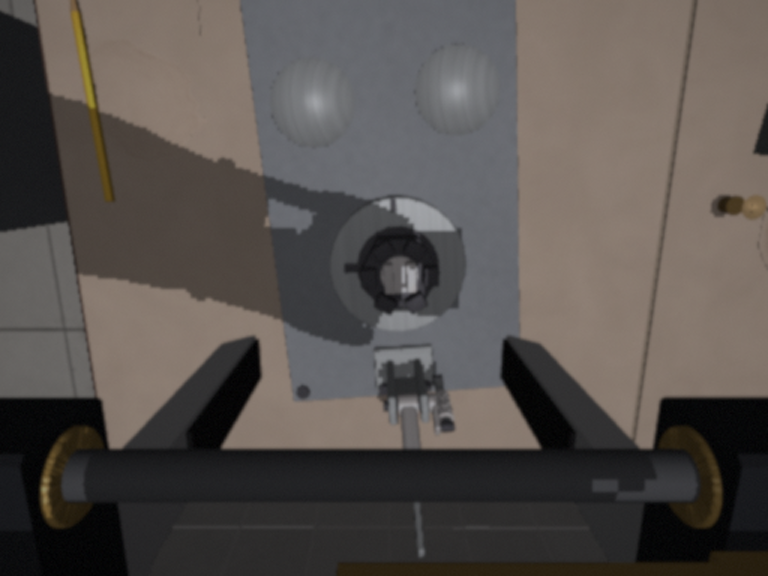

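Wrist view (1.5x): boss centre near (398,263), index bar at (393,204), tab at (349,268), post near (404,372). I'll zoom in for the slot directions.

Run:
```python
from h import *
import pickle
c=pickle.load(open('w1.pkl','rb'));f=c['frame']
a=f[122:297,212:322].astype(float); a=np.clip(255*(a/180)**.6,0,255).astype(np.uint8)
save('w1c',np.rot90(a).copy(),4.5)
```

```text
(no output)
```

View pics/w1c.png

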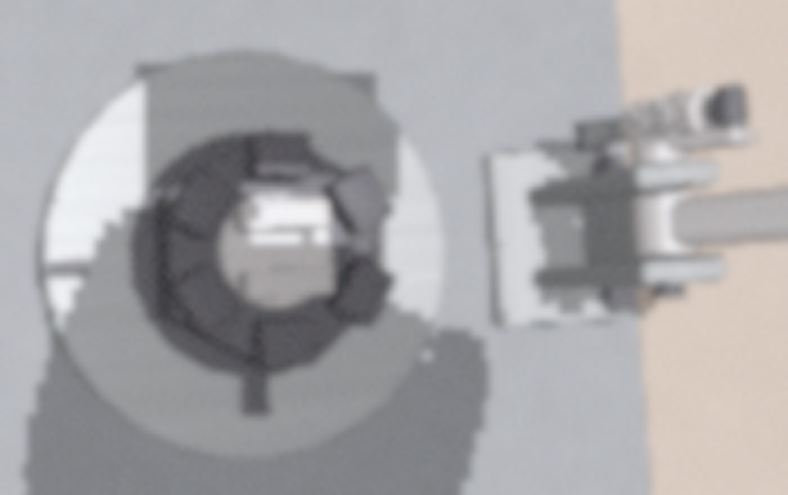

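{"method": "play_rows", "body": {"steps": [[[-6.2,-0.3,0,0,0,1.57,1],[-6.2,-0.3,0,0,0,1.57,1],[-6.2,-0.3,0,0,0,1.57,1],[-6.2,-0.3,0,0,0,1.57,1],[-6.2,-0.3,5,0,0,1.57,1],[-6.2,-0.3,7,0,0,1.57,1],[-6.2,-0.3,7,0,0,1.57,1],[-6.2,-0.3,7,0,0,1.57,1],[-6.2,-0.3,7,0,0,1.57,1],[-6.2,-0.3,7,0,0,1.57,1],[-6.2,-0.3,7,0,0,1.57,1],[-6.2,-0.3,7,0,0,1.57,1],[-6.2,-0.3,7,0,0,1.57,1],[-6.2,-0.3,7,0,0,1.57,1],[-6.2,-0.3,7,0,0,1.57,1]]]}}

```text
time_s: 2.78
ee_pos: [0.4621, -0.1234, 0.1504]
eef_rot: [3.141, 0.001, -1.57]
force: [-0.0, -0.2, 0.2]
grip_width: 0.0935
```

Run:
```python
from h import *
import pickle
print({k:np.round(v,3).tolist() for k,v in ctrl.get_obs().items() if k in('time_s','ee_pos','eef_rot','qpos')})
c=cam('wrist'); pickle.dump(c,open('w2.pkl','wb')); f=c['frame']
n=proj(c,[.538,-.123,.07]); print(n)
u,v=map(int,n); print('crop origin',u-65,v-60)
a=f[max(v-60,0):v+60,u-65:u+115].astype(float); a=np.clip(255*(a/200)**.6,0,255).astype(np.uint8)
save('w2c',a,4.4)
p=pickle.load(open('w1.pkl','rb')); t=pickle.load(open('top.pkl','rb'))
tip1=onz(p,420/1.5,556/1.5,.161); tip2=onz(t,225+748/4.5,120+207/4.5,.161); print('tips',tip1,tip2)
```

```text
{'time_s': 2.783, 'qpos': [-0.338, 0.197, 1.784, 0.001, 1.161, 1.231], 'ee_pos': [0.462, -0.123, 0.15], 'eef_rot': [3.141, 0.001, -1.57]}
[253.29904594 105.51619551]
crop origin 188 45
tips [ 0.54647495 -0.27154311  0.161     ] [ 0.54647099 -0.26967249  0.161     ]
```

View pics/w2c.png

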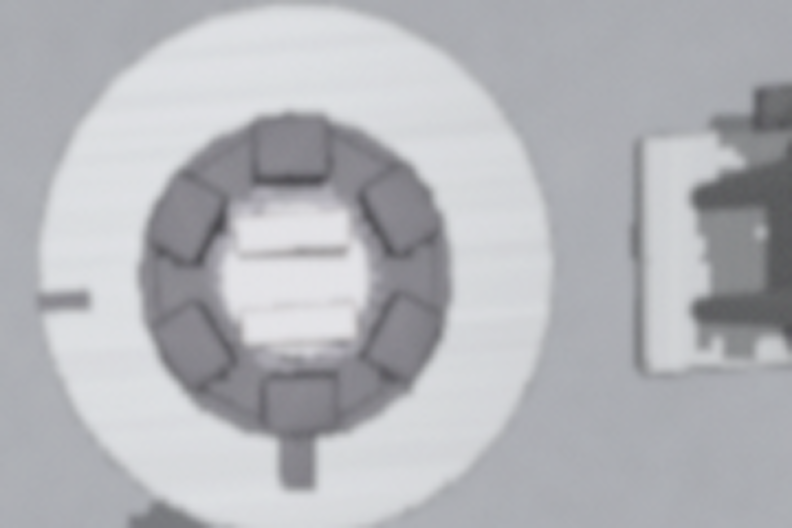

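Clear view: teeth at (291,148), (400,212), (404,337), (299,403), (194,345), (187,219), tab at (298,465), bar at (64,300). The stud slot tilts about 3° up to the right. So the nut slots are at about 2.0° mod 60 in the image, and the keeper axis at about 3.5°. The tab-to-bar angle is about 82° cw, so the wanted alignment is about 118.6° cw from here.

Run:
```python
from h import *
import pickle
c=pickle.load(open('w2.pkl','rb'))
g=lambda u,v,z:onz(c,188+(u-2)/4.4,45+(v-2)/4.4,z)
print('teeth ctr',g(295.8,277,.078),'boss',g(296,264,.035))
T=[(291,148),(400,212),(404,337),(299,403),(194,345),(187,219)]
P=[g(*t,.078) for t in T]; 
for i in range(3):
    d=P[i]-P[i+3]; print('tooth yaw',np.degrees(np.arctan2(d[1],d[0])))
for a,b in [((240,250),(347,247)),((245,310),(355,302))]:
    d=g(*b,.079)-g(*a,.079); print('slot yaw',np.degrees(np.arctan2(d[1],d[0])))
d=g(643,375,.01)-g(640,135,.01);print('post edge normal',np.degrees(np.arctan2(d[1],d[0]))+90, 'edge mid',g(641,255,.01))
ctr=g(295.8,277,.078)
move([ctr[0],ctr[1],.15],np.radians(32))
```

```text
teeth ctr [ 0.53639443 -0.12410905  0.078     ] boss [ 0.53960644 -0.12428335  0.035     ]
tooth yaw 1.9520055701830088
tooth yaw -58.00812110370157
tooth yaw -117.63681511765944
slot yaw -88.41441410415025
slot yaw -85.9218196998993
post edge normal -85.76205439114574 edge mid [ 0.5421546  -0.19834951  0.01      ]
move [0.09, -7.42, 0.03] [-0.0, 0.001, -2.128] dist 7.4 q [-0.34, 0.2, 1.78, 0.0, 1.16, 1.23]
```

{"method": "play_rows", "body": {"steps": [[[0,-7.5,0,0,0,-1.0,0.8],[0,-7.5,0,0,0,-1.0,0.8],[0,-7.5,0,0,0,-1.0,0.8],[0,-7.5,0,0,0,-1.0,0.8],[0,-7.5,0,0,0,-2.128,0.8],[0,-7.5,0,0,0,-2.128,0.8],[0,-7.5,0,0,0,-2.128,0.8],[0,-7.5,0,0,0,-2.128,0.8],[0,-7.5,0,0,0,-2.128,0.8],[0,-7.5,0,0,0,-2.128,0.8],[0,-7.5,0,0,0,-2.128,0.8],[0,-7.5,0,0,0,-2.128,0.8],[0,-7.5,0,0,0,-2.128,0.8],[0,-7.5,0,0,0,-2.128,0.8],[0,-7.5,0,0,0,-2.128,0.8],[0,-7.5,0,0,0,-2.128,0.8],[0,-7.5,0,0,0,-2.128,0.8],[0,-7.5,0,0,0,-2.128,0.8],[0,-7.5,0,0,0,-2.128,0.8],[0,-7.5,0,0,0,-2.128,0.8]]]}}

```text
time_s: 4.5
ee_pos: [0.5371, -0.1233, 0.1503]
eef_rot: [-3.141, 0.0, 0.555]
force: [-1.0, 0.5, -0.1]
grip_width: 0.0749
```

Run:
```python
from h import *
move([.5378,-.1242,.046],np.radians(32))
```

```text
move [0.02, 0.12, 10.43] [-0.001, 0.0, -0.003] dist 10.4 q [-0.29, 0.35, 1.58, 0.0, 1.21, -0.85]
```

{"method": "play_rows", "body": {"steps": [[[0,0.1,2.5,0,0,0,0.8],[0,0.1,5,0,0,0,0.8],[0,0.1,7,0,0,0,0.8],[0,0.1,8.5,0,0,0,0.8],[0,0.1,9.5,0,0,0,0.8],[0,0.1,10.2,0,0,0,0.8],[0,0.1,10.3,0,0,0,0.8],[0,0.1,10.3,0,0,0,0.8]]], "force": 30}}

```text
time_s: 5.17
ee_pos: [0.5377, -0.1242, 0.0476]
eef_rot: [-3.141, -0.0, 0.555]
force: [1.0, -0.2, -0.4]
grip_width: 0.0753
```

{"method": "play_rows", "body": {"steps": [[[0,0,0,0,0,0,0.5],[0,0,0,0,0,0,0.5],[0,0,0,0,0,0,0.3],[0,0,0,0,0,0,0.3],[0,0,0,0,0,0,0.3],[0,0,0,0,0,0,0.3],[0,0,0,0,0,0,0.3],[0,0,0,0,0,0,0.3]]], "force": 30}}

```text
time_s: 5.83
ee_pos: [0.5378, -0.1246, 0.048]
eef_rot: [3.141, 0.0, 0.555]
force: [-3.2, -4.1, 5.0]
grip_width: 0.0503
```

{"method": "play_rows", "body": {"steps": [[[0,0,0,0,0,0.1,0.3],[0,0,0,0,0,0.2,0.3],[0,0,0,0,0,0.3,0.3],[0,0,0,0,0,0.4,0.3],[0,0,0,0,0,0.5,0.3],[0,0,0,0,0,0.6,0.3],[0,0,0,0,0,0.7,0.3],[0,0,0,0,0,0.8,0.3],[0,0,0,0,0,0.9,0.3],[0,0,0,0,0,1.0,0.3]]], "force": 30}}

```text
time_s: 6.67
ee_pos: [0.5373, -0.1247, 0.048]
eef_rot: [3.141, 0.001, -0.45]
force: [-5.7, -1.2, 3.1]
grip_width: 0.0505
```

Run:
```python
from h import *
o=ctrl.get_obs(); print(o['force'],o['moment'],o['grip_width'],o['eef_rot'])
move([.5378,-.1244,.048],np.radians(-86.3))
```

```text
[-5.67924298 -1.15086239  3.06045916] [-0.46713968  0.93812253  0.21261379] 0.05054898661367355 [ 3.14095197e+00  8.63511721e-04 -4.49940645e-01]
move [0.03, -0.05, 0.0] [0.001, 0.0, 1.056] dist 0.1 q [-0.29, 0.48, 1.66, -0.0, 1.0, 0.16]
```

{"method": "play_rows", "body": {"steps": [[[0,0,0,0,0,0.1,0.3],[0,0,0,0,0,0.2,0.3],[0,0,0,0,0,0.3,0.3],[0,0,0,0,0,0.4,0.3],[0,0,0,0,0,0.5,0.3],[0,0,0,0,0,0.6,0.3],[0,0,0,0,0,0.7,0.3],[0,0,0,0,0,0.8,0.3],[0,0,0,0,0,0.9,0.3],[0,0,0,0,0,1.0,0.3],[0,0,0,0,0,1.056,0.3],[0,0,0,0,0,1.056,0.3],[0,0,0,0,0,1.056,0.3],[0,0,0,0,0,1.056,0.3]]], "force": 30}}

```text
time_s: 7.83
ee_pos: [0.5369, -0.1244, 0.048]
eef_rot: [3.14, 0.001, -1.504]
force: [-4.7, 1.6, 5.0]
grip_width: 0.0503
```

Run:
```python
from h import *
o=ctrl.get_obs(); print(o['force'],o['moment'],o['grip_width'],np.degrees(o['eef_rot'][2]),o['ee_pos'])
```

```text
[-4.66051093  1.58437013  4.96010168] [ 0.38127032  0.94082787 -0.20099212] 0.050349000124969304 -86.1741298640419 [ 0.53690769 -0.12435559  0.04801137]
```

{"method": "play_rows", "body": {"steps": [[[0,0,0,0,0,0,0.8],[0,0,0,0,0,0,0.8],[0,0,0,0,0,0,0.8],[0,0,0,0,0,0,0.8],[0,0,-3,0,0,0,0.8],[0,0,-6,0,0,0,0.8],[0,3,-10,0,0,0,0.8],[0,7,-10.2,0,0,0,0.8],[0,7.5,-10.2,0,0,0,0.8],[0,7.5,-10.2,0,0,0,0.8],[0,7.5,-10.2,0,0,0,0.8]]], "force": 30}}

```text
time_s: 8.75
ee_pos: [0.4627, -0.1296, 0.1504]
eef_rot: [3.141, 0.0, -1.504]
force: [-0.5, -0.1, 0.4]
grip_width: 0.075
```

Run:
```python
from h import *
import pickle
c=cam('wrist'); pickle.dump(c,open('w3.pkl','wb')); f=c['frame']
n=proj(c,[.537,-.1245,.07]); print(n)
u,v=map(int,n); print('crop origin',u-65,v-60)
a=f[max(v-60,0):v+60,u-65:u+115].astype(float); a=np.clip(255*(a/200)**.6,0,255).astype(np.uint8)
save('w3c',a,4.4)
```

```text
[253.66897283 107.43056161]
crop origin 188 47
```

View pics/w3c.png

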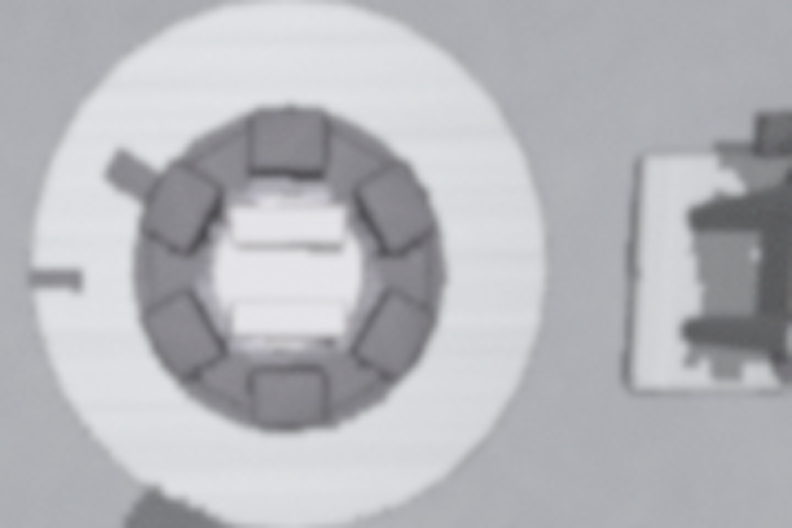

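Tab is past the bar at (125,170), and the nut slots and stud slot are both level in this view, within 1-2°. Next, close the fingers and go round to the outside of the keeper.

{"method": "play_rows", "body": {"steps": [[[4,2.5,0,0,0,0,0],[8,2.5,0,0,0,0,0],[12,2.5,1,0,0,0,0],[16,2.5,2,0,0,0,0],[18.9,2.5,2,0,0,0,0],[19.6,2,2,0,0,0,0],[19.6,-2,2,0,0,0,0],[19.6,-6,2,0,0,0,0],[19.6,-7.3,2,0,0,0,0],[19.6,-7.3,2,0,0,0,0],[19.6,-7.3,2,0,0,0,0],[19.6,-7.3,2,0,0,0,0]]]}}

```text
time_s: 9.8
ee_pos: [0.5486, -0.3198, 0.1289]
eef_rot: [3.139, 0.001, -1.504]
force: [0.4, -0.6, 1.0]
grip_width: 0.0013
```

Run:
```python
from h import *
c=cam('scene'); save('s2',c['frame'][110:230,200:360],4)
c=cam('top'); save('t2',c['frame'][120:240,225:400],4)
o=ctrl.get_obs(); print(o['force'],o['grip_width'],o['ee_pos'])
```

```text
[-0.64899828  0.06592005 -0.3039275 ] 0.0006565973958140236 [ 0.5483145  -0.32025528  0.12971555]
```

View pics/s2.png

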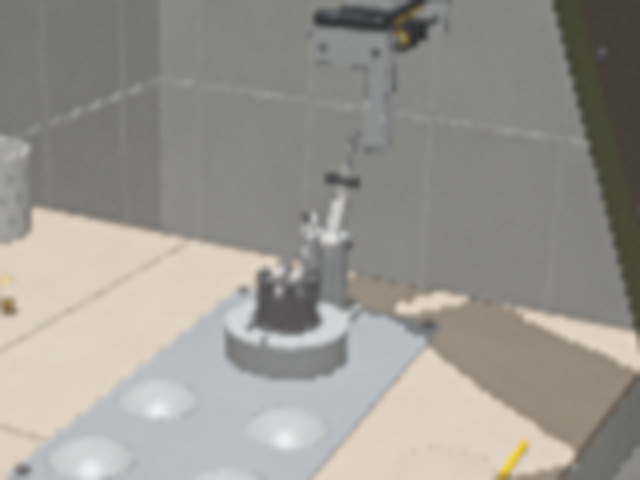

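{"method": "play_rows", "body": {"steps": [[[-1,0,0,0,0,0,0],[-2,0,0,0,0,0,0],[-3,0,0,0,0,0,0],[-4,0,0,0,0,0,0],[-5,0,0,0,0,0,0],[-6,0,0,0,0,0,0],[-6.5,0,0,0,0,0,0],[-6.5,0,0,0,0,0,0]]]}}

```text
time_s: 10.57
ee_pos: [0.544, -0.254, 0.1298]
eef_rot: [3.139, 0.001, -1.503]
force: [-0.4, -0.4, 0.2]
grip_width: 0.0004
```

{"method": "play_rows", "body": {"steps": [[[-1,0,0,0,0,0,0],[-2,0,0,0,0,0,0],[-3,0,0,0,0,0,0],[-4,0,0,0,0,0,0],[-5,0,0,0,0,0,0],[-5.5,0,0,0,0,0,0],[-5.5,0,0,0,0,0,0]]]}}

```text
time_s: 11.15
ee_pos: [0.5404, -0.1979, 0.13]
eef_rot: [3.14, 0.001, -1.502]
force: [-0.4, -0.2, -0.3]
grip_width: 0.0003
```

Run:
```python
from h import *
c=cam('scene'); save('s3',c['frame'][110:230,200:360],4)
o=ctrl.get_obs(); print(o['force'],o['grip_width'],o['ee_pos'])
```

```text
[-0.15560895 -0.35393586  0.1102134 ] 0.0006847582348310968 [ 0.54039278 -0.19863098  0.12998534]
```

View pics/s3.png

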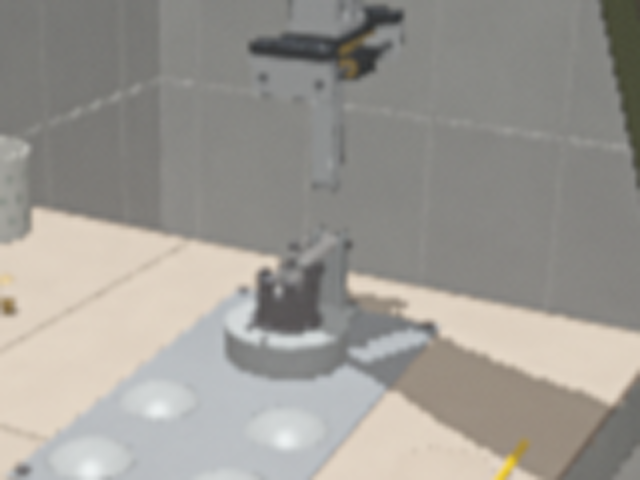

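Keeper has snapped down level into the nut, near (310,260). Now the seats and blocks.

{"method": "play_rows", "body": {"steps": [[[0,0,-4,0,0,0,0],[0,0,-8,0,0,0,0],[-4,-0.4,-12,0,0,-0.12,0],[-28.8,-0.4,-12,0,0,-1.5,1],[-28.8,-0.4,-12,0,0,-1.5,1],[-28.8,-0.4,-12,0,0,-1.5,1],[-28.8,-0.4,-12,0,0,-1.5,1],[-28.8,-0.4,-12,0,0,-1.5,1],[-28.8,-0.4,-12,0,0,-1.5,1],[-28.8,-0.4,-12,0,0,-1.5,1],[-28.8,-0.4,-12,0,0,-1.5,1],[-28.8,-0.4,-12,0,0,-1.5,1],[-28.8,-0.4,-12,0,0,-1.5,1],[-28.8,-0.4,-12,0,0,-1.5,1],[-28.8,-0.4,-12,0,0,-1.5,1],[-28.8,-0.4,-12,0,0,-1.5,1],[-28.8,-0.4,-12,0,0,-1.5,1]]]}}

```text
time_s: 12.62
ee_pos: [0.5251, 0.0887, 0.2503]
eef_rot: [-3.141, 0.002, -0.007]
force: [0.2, -0.0, 0.6]
grip_width: 0.0902
```

Run:
```python
from h import *
import pickle
o=ctrl.get_obs(); print(o['time_s'],o['ee_pos'],o['eef_rot'])
c=cam('wrist'); pickle.dump(c,open('w4.pkl','wb')); save('w4',c['frame'],1.5)
move([.49,.31,.25],0)
```

```text
12.6167 [0.5250974  0.08865469 0.25029673] [-3.14069082e+00  2.05073112e-03 -6.95800455e-03]
move [-3.65, -22.11, 0.06] [-0.001, 0.002, -0.006] dist 22.4 q [0.1, 0.23, 1.5, 0.0, 1.41, 0.1]
```

View pics/w4.png

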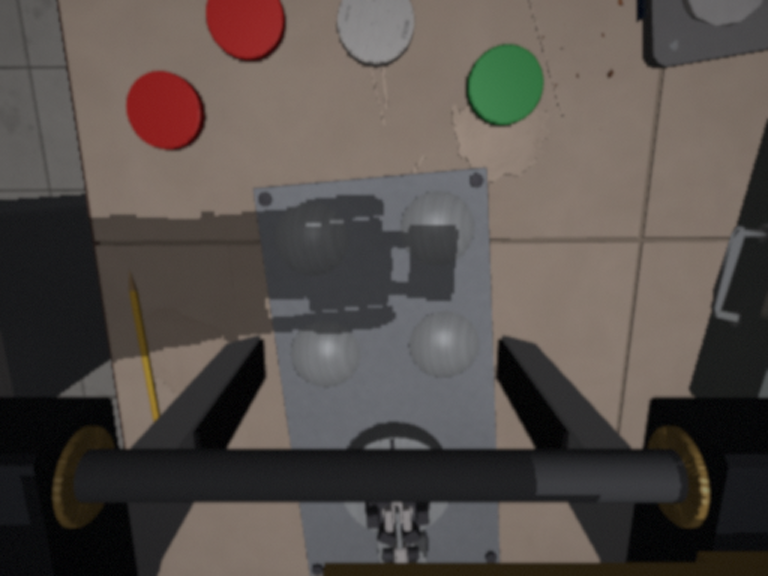

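Two seats are in the clear here, at (325,353) and (444,345), and two are in shadow. I'll fit the dome rims in all the saved views and move on to the blocks.

{"method": "play_rows", "body": {"steps": [[[-3.6,-4,0,0,0,0,1],[-3.6,-8,0,0,0,0,1],[-3.6,-12,0,0,0,0,1],[-3.6,-16,0,0,0,0,1],[-3.6,-20,0,0,0,0,1],[-3.6,-22,0,0,0,0,1],[-3.6,-22,0,0,0,0,1],[-3.6,-22,0,0,0,0,1]]]}}

```text
time_s: 13.33
ee_pos: [0.4902, 0.3097, 0.2501]
eef_rot: [-3.141, 0.003, -0.007]
force: [-0.2, 0.0, -0.5]
grip_width: 0.0944
```

```bash
cat >> h.py <<'E'
def circ(c,p,z,r,refine=2,w=1.6):
    "centre on plane z of a ring of radius r near p: radial edge of a rectified patch, fitted by least squares"
    from scipy.optimize import least_squares
    g=cv2.GaussianBlur(cv2.cvtColor(c['frame'],cv2.COLOR_BGR2GRAY),(0,0),.7).astype(np.float32)
    th=np.linspace(0,2*np.pi,120,endpoint=False); rr=np.linspace(r/w,r*min(w,1.35),80); p=np.array(p[:2],float)
    for k in range(refine+1):
        uv=np.array([[proj(c,[p[0]+q*np.cos(t),p[1]+q*np.sin(t),z]) for q in rr] for t in th],np.float32)
        im=cv2.remap(g,uv[...,0],uv[...,1],1); d=np.abs(np.gradient(im,axis=1)); i=d[:,2:-2].argmax(1)+2
        E=p+rr[i][:,None]*np.c_[np.cos(th),np.sin(th)]
        s=least_squares(lambda x:np.hypot(*(E-x[:2]).T)-x[2],[*p,r],loss='soft_l1',f_scale=.001); p=s.x[:2]
    return np.round(p,4),round(s.x[2],4),int((np.abs(s.fun)<.0015).sum())
E
python3 - <<'E'
from h import *
import pickle
S=[(.5716,.1115),(.5821,.0062),(.4636,.1027),(.4732,-.0023)]
for n in ['top','w1','w4']:
    c=pickle.load(open(n+'.pkl','rb'))
    for i,s in enumerate(S):
        u=proj(c,[*s,.004])
        if 20<u[1]<300 and 20<u[0]<490: print(n,i,circ(c,s,.004,.032))
c=cam('wrist'); pickle.dump(c,open('w5.pkl','wb')); save('w5',c['frame'],1.5)
for p in [(.524,.377),(.52,.273),(.407,.397)]:
    print(p,circ(c,p,.014,.03),circ(c,p,.012,.025))
E
```

```text
top 0 (array([0.576 , 0.1125]), np.float64(0.0336), 87)
top 1 (array([0.5841, 0.0063]), np.float64(0.0338), 81)
top 2 (array([0.4649, 0.1036]), np.float64(0.0333), 95)
top 3 (array([ 0.4735, -0.0031]), np.float64(0.0335), 96)
w1 1 (array([0.5771, 0.0038]), np.float64(0.0296), 49)
w1 3 (array([ 0.4631, -0.0083]), np.float64(0.0285), 25)
w4 0 (array([0.5645, 0.1146]), np.float64(0.0295), 22)
w4 1 (array([0.5756, 0.0009]), np.float64(0.0284), 43)
w4 2 (array([0.4629, 0.1091]), np.float64(0.0284), 29)
w4 3 (array([ 0.4576, -0.0088]), np.float64(0.0317), 34)
(0.524, 0.377) (array([0.5226, 0.3798]), np.float64(0.0237), 120) (array([0.5228, 0.3798]), np.float64(0.0237), 118)
(0.52, 0.273) (array([0.5215, 0.2717]), np.float64(0.0301), 59) (array([0.5208, 0.2722]), np.float64(0.0291), 57)
(0.407, 0.397) (array([0.4071, 0.3964]), np.float64(0.0238), 114) (array([0.4067, 0.3966]), np.float64(0.0239), 114)
```

View pics/w5.png

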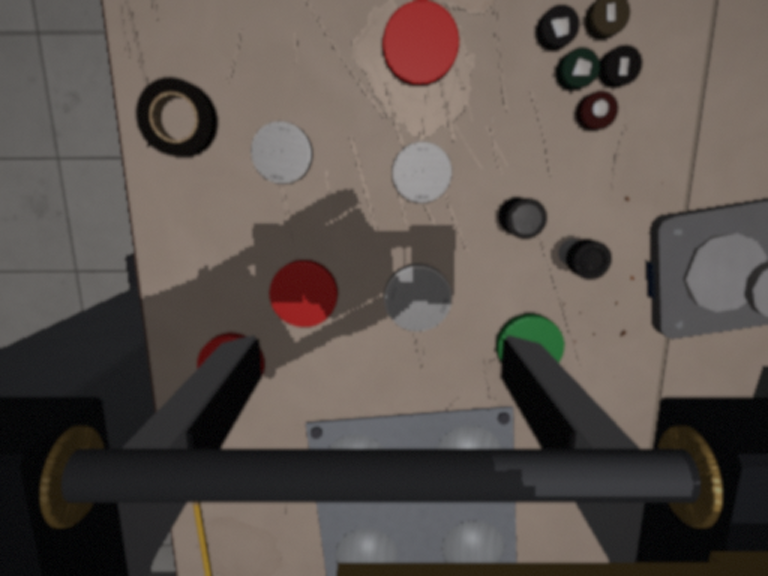

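Three blocks present. The 60 mm one is at (0.521,0.272), and the 50 mm ones are at (0.523,0.380) and (0.407,0.3965). For the first, I'll squeeze it in two directions to centre it.

{"method": "play_rows", "body": {"steps": [[[3.1,3.8,3,0,0,0,0.8],[3.1,3.8,7,0,0,0,0.8],[3.1,3.8,11,0,0,0,0.8],[3.1,3.8,15,0,0,0,0.8],[3.1,3.8,18,0,0,0,0.8],[3.1,3.8,20,0,0,0,0.8],[3.1,3.8,21,0,0,0,0.8],[3.1,3.8,21,0,0,0,0.8]]], "force": 10}}

```text
time_s: 14.05
ee_pos: [0.5201, 0.2692, 0.0387]
eef_rot: [3.141, 0.005, -0.01]
force: [0.3, 0.4, 0.6]
grip_width: 0.075
```

Run:
```python
from h import *
move([.521,.272,.004],0)
```

```text
move [0.11, -0.28, 3.47] [0.001, 0.005, -0.01] dist 3.5 q [0.41, 0.56, 1.56, 0.0, 1.02, 0.42]
```

{"method": "play_rows", "body": {"steps": [[[0.1,-0.3,1.5,0,0.005,0,0.8],[0.1,-0.3,2.7,0,0.005,0,0.8],[0.1,-0.3,3.4,0,0.005,0,0.8],[0.1,-0.3,3.4,0,0.005,0,0.8],[0.1,-0.3,3.4,0,0.005,0,0.5],[0.1,-0.3,3.4,0,0.005,0,0.5],[0.1,-0.3,3.4,0,0.005,0,0.5],[0.1,-0.3,3.4,0,0.005,0,0.5],[0.1,-0.3,3.4,0,0.005,0,0.5],[0.1,-0.3,3.4,0,0.005,0,0.5]]], "force": 10}}

```text
time_s: 14.88
ee_pos: [0.5215, 0.2723, 0.0056]
eef_rot: [3.141, -0.001, -0.009]
force: [-0.5, -0.9, 6.1]
grip_width: 0.0596
```

Run:
```python
from h import *
o=ctrl.get_obs(); print(o['grip_width'],o['force'])
move([.521,.272,.004],-1.57)
```

```text
0.05962884900745634 [-0.54767003 -0.87912162  6.11994943]
move [-0.05, 0.03, 0.16] [-0.001, -0.001, 1.561] dist 0.2 q [0.42, 0.62, 1.57, -0.0, 0.96, 0.43]
```

{"method": "play_rows", "body": {"steps": [[[0,0,0,0,0,0,0.8],[0,0,0,0,0,0,0.8],[0,0,0,0,0,0,0.8],[0,0,-0.2,0,0,1.56,0.8],[0,0,-0.2,0,0,1.56,0.8],[0,0,-0.2,0,0,1.56,0.8],[0,0,-0.2,0,0,1.56,0.8],[0,0,-0.2,0,0,1.56,0.8],[0,0,-0.2,0,0,1.56,0.8],[0,0,-0.2,0,0,1.56,0.8],[0,0,-0.2,0,0,1.56,0.8],[0,0,-0.2,0,0,1.56,0.8],[0,0,-0.2,0,0,1.56,0.8],[0,0,-0.2,0,0,1.56,0.8],[0,0,-0.2,0,0,1.56,0.8],[0,0,-0.2,0,0,1.56,0.8],[0,0,-0.1,0,0,1.56,0.8],[0,0,0,0,0,1.56,0.8]]], "force": 10}}

```text
time_s: 16.38
ee_pos: [0.5214, 0.2723, 0.0054]
eef_rot: [-3.14, -0.0, -1.567]
force: [-0.8, 0.2, -0.2]
grip_width: 0.0748
```

{"method": "play_rows", "body": {"steps": [[[0,0,0.1,0,0,0,0.5],[0,0,0.1,0,0,0,0.5],[0,0,0.1,0,0,0,0.5],[0,0,0.1,0,0,0,0.5],[0,0,0.1,0,0,0,0.5],[0,0,0.1,0,0,0,0.5],[0,0,0.1,0,0,0,0.5]]], "force": 35}}

```text
time_s: 16.97
ee_pos: [0.5212, 0.2723, 0.0042]
eef_rot: [-3.141, -0.0, -1.567]
force: [-0.4, 0.5, -4.4]
grip_width: 0.0591
```

Run:
```python
from h import *
o=ctrl.get_obs(); print(o['time_s'],o['grip_width'],o['force'],o['ee_pos'],o['eef_rot'])
move([.455,.055,.15],-1.57)
```

```text
16.9667 0.05912787947353087 [-0.3842184   0.53068871 -4.37357567] [0.5212355  0.27226137 0.00421885] [-3.14084639e+00 -4.50457367e-04 -1.56698549e+00]
move [21.71, 6.7, -14.57] [-0.001, -0.0, 0.003] dist 27.0 q [0.42, 0.62, 1.57, -0.0, 0.95, 1.99]
```

{"method": "play_rows", "body": {"steps": [[[0,0,-3,0,0,0,0.5],[0,0,-7,0,0,0,0.5],[1,0.3,-11,0,0,0,0.5],[4,1.2,-14,0,0,0,0.5],[7,2,-14.6,0,0,0,0.5],[10,3,-14.6,0,0,0,0.5],[13,4,-14.6,0,0,0,0.5],[16,5,-14.6,0,0,0,0.5],[19,6,-14.6,0,0,0,0.5],[21,6.5,-14.6,0,0,0,0.5],[21.7,6.7,-14.6,0,0,0,0.5],[21.7,6.7,-14.6,0,0,0,0.5],[21.7,6.7,-14.6,0,0,0,0.5]]], "force": 35}}

```text
time_s: 18.05
ee_pos: [0.4552, 0.0555, 0.1504]
eef_rot: [-3.141, -0.0, -1.567]
force: [0.6, 0.4, -3.8]
grip_width: 0.059
```

Run:
```python
from h import *
import pickle
o=ctrl.get_obs(); print(o['time_s'],o['grip_width'],o['ee_pos'])
c=cam('wrist'); pickle.dump(c,open('w6.pkl','wb')); save('w6',c['frame'],1.5)
for s in [(.576,.1125),(.5841,.0063),(.4649,.1036),(.4735,-.0031)]: print(proj(c,[*s,.004]),circ(c,s,.004,.032,w=1.25))
```

```text
18.05 0.05901019477146774 [0.45522103 0.0554557  0.15036258]
[192.78163471  57.2542166 ] (array([0.5704, 0.1107]), np.float64(0.0311), 76)
[307.1742974   48.22946161] (array([0.5787, 0.0049]), np.float64(0.0311), 79)
[206.22921342 174.86747162] (array([0.4588, 0.1057]), np.float64(0.0322), 43)
[311.74532241 166.76434801] (array([ 0.4708, -0.0052]), np.float64(0.0297), 37)
```

View pics/w6.png

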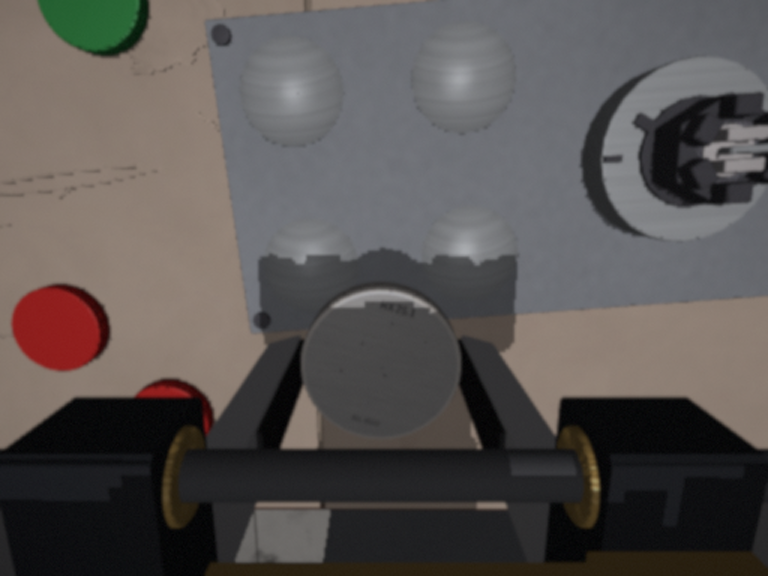

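Seats are clear at (291,91) and (462,79), and the block is held centred at (381,362). Top and wrist rim fits differ by about 5 mm in x, so I'll check the wrist calibration against the held block, whose position is known.

Run:
```python
from h import *
import pickle
c=pickle.load(open('w6.pkl','rb')); t=pickle.load(open('top.pkl','rb'))
e=lambda u,v,z:np.round(onz(c,(u-.25)/1.5,(v-.25)/1.5,z),4)
print('block top',circ(c,(.4552,.0555),.160,.03,w=1.15),'eye',e(382,366,.160))
print('seat0 eye',e(291,91,.004),'seat1 eye',e(463,79,.004))
print('boss',circ(c,(.538,-.124),.035,.052,w=1.1),'top boss',circ(t,(.538,-.124),.035,.052,w=1.1))
w2=pickle.load(open('w2.pkl','rb')); print('w2 boss',circ(w2,(.538,-.124),.035,.052,w=1.1))
print('corners',e(207,19,.004),e(251,334,.004))
for w in (1.12,1.2,1.3): print(w,[circ(t,s,.004,.032,w=w) for s in [(.574,.1115),(.581,.006),(.4640,.103),(.4735,-.0031)]])
for p in [(.521,.272),(.5228,.3798),(.407,.3965)]: print(circ(t,p,.013,.028,w=1.3))
```

```text
block top (array([0.4542, 0.0559]), np.float64(0.0299), 88) eye [0.4546 0.0551 0.16  ]
seat0 eye [0.5732 0.1116 0.004 ] seat1 eye [0.5804 0.0049 0.004 ]
boss (array([ 0.5361, -0.1226]), np.float64(0.0506), 91) top boss (array([ 0.5383, -0.1229]), np.float64(0.0506), 104)
w2 boss (array([ 0.5361, -0.1241]), np.float64(0.0508), 116)
corners [0.6135 0.1605 0.004 ] [0.4139 0.1464 0.004 ]
1.12 [(array([0.5758, 0.1124]), np.float64(0.0332), 96), (array([0.5837, 0.0063]), np.float64(0.0335), 88), (array([0.465 , 0.1037]), np.float64(0.033), 97), (array([ 0.4739, -0.0032]), np.float64(0.0332), 92)]
1.2 [(array([0.5757, 0.1125]), np.float64(0.0333), 96), (array([0.5837, 0.0065]), np.float64(0.0336), 86), (array([0.4652, 0.1036]), np.float64(0.0333), 98), (array([ 0.4737, -0.0029]), np.float64(0.0334), 90)]
1.3 [(array([0.5756, 0.1125]), np.float64(0.0335), 91), (array([0.5841, 0.0063]), np.float64(0.0339), 85), (array([0.4651, 0.1037]), np.float64(0.0333), 97), (array([ 0.4738, -0.0031]), np.float64(0.0334), 95)]
(array([0.5225, 0.2732]), np.float64(0.0275), 88)
(array([0.5257, 0.3823]), np.float64(0.0246), 62)
(array([0.409 , 0.3969]), np.float64(0.0235), 94)
```

Top reads about 2 mm further in x than the wrist (boss, blocks, corners). The wrist agrees with the gripped nut and the held block to within 1 mm. I adopt seats at (.5735,.1117), (.581,.005), (.463,.1033) and (.4715,-.0035). The 60 mm block goes to (.581,.005).

{"method": "play_rows", "body": {"steps": [[[1,-3,0,0,0,0,0.5],[2.5,-6,0,0,0,0,0.5],[4,-9,0,0,0,0,0.5],[5,-12,0,0,0,0,0.5],[5.05,-12.6,3,0,0,0,0.5],[5.05,-12.6,6,0,0,0,0.5],[5.05,-12.6,9,0,0,0,0.5],[5.05,-12.6,11,0,0,0,0.5],[5.05,-12.6,12,0,0,0,0.5],[5.05,-12.6,12.2,0,0,0,0.5],[5.05,-12.6,12.2,0,0,0,0.5],[5.05,-12.6,12.2,0,0,0,0.5]]], "force": 35}}

```text
time_s: 19.1
ee_pos: [0.5825, 0.0062, 0.0298]
eef_rot: [-3.139, -0.0, -1.566]
force: [0.1, 1.3, -4.2]
grip_width: 0.059
```

Run:
```python
from h import *
o=ctrl.get_obs(); print(o['time_s'],o['grip_width'],o['force'])
move([.581,.005,.0205],-1.567)
```

```text
19.1 0.05899223691765777 [ 0.1362513   1.32950374 -4.20249498]
move [0.12, 0.15, 0.93] [-0.003, -0.0, 0.001] dist 0.9 q [-0.05, 0.57, 1.58, -0.0, 0.99, 1.51]
```

{"method": "play_rows", "body": {"steps": [[[0.12,0.15,0.2,-0.003,0,0,0.5],[0.12,0.15,0.4,-0.003,0,0,0.5],[0.12,0.15,0.6,-0.003,0,0,0.5],[0.12,0.15,0.75,-0.003,0,0,0.5],[0.12,0.15,0.85,-0.003,0,0,0.5],[0.12,0.15,0.9,-0.003,0,0,0.5],[0.12,0.15,0.9,-0.003,0,0,0.5]]]}}

```text
time_s: 19.68
ee_pos: [0.581, 0.005, 0.0207]
eef_rot: [3.141, -0.0, -1.566]
force: [-0.2, -0.7, -3.5]
grip_width: 0.0592
```

Run:
```python
from h import *
o=ctrl.get_obs(); print(o['time_s'],o['grip_width'],o['force'])
move([.581,.005,.0205],-1.567)
```

```text
19.6833 0.05918912687161884 [-0.15574362 -0.70915166 -3.5352253 ]
move [0.0, -0.0, 0.02] [0.0, -0.0, 0.001] dist 0.0 q [-0.05, 0.58, 1.59, -0.0, 0.98, 1.51]
```

{"method": "play_rows", "body": {"steps": [[[0,0,0.05,0,0,0,0.5],[0,0,0.1,0,0,0,0.5],[0,0,0.1,0,0,0,0.5]]]}}

```text
time_s: 19.93
ee_pos: [0.5811, 0.005, 0.02]
eef_rot: [-3.141, -0.0, -1.566]
force: [-0.9, -0.2, 2.1]
grip_width: 0.0591
```

{"method": "play_rows", "body": {"steps": [[[0,0,0.1,0,0,0,0.8],[0,0,0.1,0,0,0,0.8],[0,0,0.1,0,0,0,0.8],[0,0,0.1,0,0,0,0.8],[0,0,-2,0,0,0,0.8],[0,0,-5,0,0,0,0.8],[0,0,-9,0,0,0,0.8],[0,4,-12,0,0,0,0.8],[0,8,-13,0,0,0,0.8],[-5,12,-13,0,0,0,0.8],[-5,12.6,-13,0,0,0,0.8],[-5,12.6,-13,0,0,0,0.8],[-5,12.6,-13,0,0,0,0.8]]]}}

```text
time_s: 21.02
ee_pos: [0.4546, 0.0551, 0.1507]
eef_rot: [-3.14, -0.0, -1.564]
force: [1.0, -0.5, 0.4]
grip_width: 0.0751
```

```bash
cat >> h.py <<'E'
def ell(c,p,z,r):
    "bright disc near p: centre of its mask on plane z"
    u=proj(c,[*p,z]); R=int(2.2*np.linalg.norm(proj(c,[p[0],p[1]+r,z])-u)); x0,y0=max(int(u[0])-R,0),max(int(u[1])-R,0)
    return x0,y0,c['frame'][y0:y0+2*R,x0:x0+2*R]
E
python3 - <<'E'
from h import *
import pickle
o=ctrl.get_obs(); print(o['time_s'],o['ee_pos'])
c=cam('wrist'); pickle.dump(c,open('w7.pkl','wb'))
print(circ(c,(.581,.005),.030,.03,w=1.2)); save('w7c',c['frame'][0:230,90:450],2)
move([.5227,.38,.06],0)
E
```

```text
21.0167 [0.45459375 0.05508621 0.15071198]
(array([0.5795, 0.0053]), np.float64(0.0296), 120)
move [-32.51, -6.91, 9.05] [-0.001, -0.001, -1.565] dist 34.4 q [0.04, 0.15, 1.84, -0.0, 1.15, 1.61]
```

View pics/w7c.png

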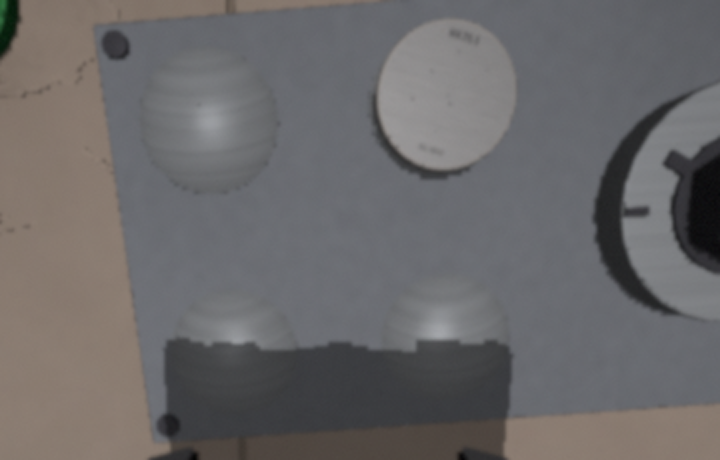

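Block sits on the seat, centre fit (.5795,.0053). With the +0.8 mm wrist bias that is under 1 mm off. Back to the blocks, re-measuring first.

{"method": "play_rows", "body": {"steps": [[[-4,-1,-5,0,0,-0.2,0.8],[-25.5,-3.7,-10,0,0,-1.565,0.8],[-25.5,-3.7,-10,0,0,-1.565,0.8],[-25.5,-3.7,-10,0,0,-1.565,0.8],[-25.5,-3.7,-10,0,0,-1.565,0.8],[-25.5,-3.7,-10,0,0,-1.565,0.8],[-25.5,-3.7,-10,0,0,-1.565,0.8],[-25.5,-3.7,-10,0,0,-1.565,0.8],[-25.5,-3.7,-10,0,0,-1.565,0.8],[-25.5,-3.7,-10,0,0,-1.565,0.8],[-25.5,-3.7,-10,0,0,-1.565,0.8],[-25.5,-3.7,-10,0,0,-1.565,0.8],[-25.5,-3.7,-10,0,0,-1.565,0.8],[-25.5,-3.7,-10,0,0,-1.565,0.8],[-25.5,-3.7,-10,0,0,-1.565,0.8],[-25.5,-3.7,-10,0,0,-1.565,0.8]]]}}

```text
time_s: 22.4
ee_pos: [0.4912, 0.3096, 0.2501]
eef_rot: [3.141, -0.001, -0.003]
force: [0.1, -1.0, 0.9]
grip_width: 0.0748
```

Run:
```python
from h import *
o=ctrl.get_obs(); print(o['time_s'],o['ee_pos'])
c=cam('wrist')
for p in [(.5228,.3798),(.407,.3965)]: print(circ(c,p,.012,.025,w=1.35))
move([.523,.3798,.04],0)
```

```text
22.4 [0.49123573 0.30957296 0.25008808]
(array([0.5227, 0.38  ]), np.float64(0.0237), 120)
(array([0.4067, 0.3966]), np.float64(0.0238), 113)
move [3.15, -7.04, 21.01] [0.001, -0.001, -0.003] dist 22.4 q [0.5, 0.34, 1.37, -0.0, 1.44, 0.5]
```

{"method": "play_rows", "body": {"steps": [[[3.15,-7.05,3,0,0,0,0.8],[3.15,-7.05,7,0,0,0,0.8],[3.15,-7.05,11,0,0,0,0.8],[3.15,-7.05,15,0,0,0,0.8],[3.15,-7.05,19,0,0,0,0.8],[3.15,-7.05,21,0,0,0,0.8],[3.15,-7.05,21.5,0,0,0,0.8],[3.15,-7.05,21.5,0,0,0,0.8],[3.15,-7.05,22.5,0,0,0,0.75],[3.15,-7.05,23.5,0,0,0,0.75],[3.15,-7.05,24.3,0,0,0,0.75],[3.15,-7.05,24.6,0,0,0,0.75],[3.15,-7.05,24.6,0,0,0,0.75]]], "force": 10}}

```text
time_s: 23.53
ee_pos: [0.523, 0.3798, 0.0038]
eef_rot: [3.141, -0.001, -0.003]
force: [-0.4, -0.9, 0.2]
grip_width: 0.0704
```

{"method": "play_rows", "body": {"steps": [[[0,0,0,0,0,0,0.4],[0,0,0,0,0,0,0.4],[0,0,0,0,0,0,0.4],[0,0,0,0,0,0,0.4],[0,0,0,0,0,0,0.4],[0,0,0,0,0,0,0.4],[0,0,0,0,0,0,0.4],[0,0,0,0,0,0,0.4]]], "force": 10}}

```text
time_s: 24.2
ee_pos: [0.5232, 0.3799, 0.0043]
eef_rot: [3.141, -0.001, -0.003]
force: [-0.8, -0.6, 4.4]
grip_width: 0.0497
```

Run:
```python
from h import *
o=ctrl.get_obs(); print(o['time_s'],o['ee_pos'],o['eef_rot'],o['grip_width'],o['force'])
move([.523,.38,.004],-1.57)
```

```text
24.2 [0.52318732 0.37992466 0.00427797] [ 3.14114641e+00 -1.35870424e-03 -2.93852926e-03] 0.04969827481466325 [-0.81163948 -0.60553861  4.43955951]
move [-0.02, -0.01, 0.03] [-0.001, -0.001, 1.567] dist 0.0 q [0.57, 0.73, 1.38, -0.0, 1.03, 0.58]
```

{"method": "play_rows", "body": {"steps": [[[0,0,0,0,0,0,0.7],[0,0,0,0,0,0,0.7],[0,0,0,0,0,0,0.7],[0,0,-0.2,0,0,1.567,0.7],[0,0,-0.2,0,0,1.567,0.7],[0,0,-0.2,0,0,1.567,0.7],[0,0,-0.2,0,0,1.567,0.7],[0,0,-0.2,0,0,1.567,0.7],[0,0,-0.2,0,0,1.567,0.7],[0,0,-0.2,0,0,1.567,0.7],[0,0,-0.2,0,0,1.567,0.7],[0,0,-0.2,0,0,1.567,0.7],[0,0,-0.2,0,0,1.567,0.7],[0,0,-0.2,0,0,1.567,0.7],[0,0,-0.2,0,0,1.567,0.7],[0,0,-0.2,0,0,1.567,0.7],[0,0,-0.1,0,0,1.567,0.7],[0,0,0,0,0,1.567,0.7],[0,0,0,0,0,1.567,0.7]]], "force": 10}}

```text
time_s: 25.78
ee_pos: [0.523, 0.3798, 0.0038]
eef_rot: [-3.141, -0.001, -1.567]
force: [0.4, 0.6, -0.1]
grip_width: 0.0655
```

{"method": "play_rows", "body": {"steps": [[[0,0,0,0,0,0,0.4],[0,0,0,0,0,0,0.4],[0,0,0,0,0,0,0.4],[0,0,0,0,0,0,0.4],[0,0,0,0,0,0,0.4],[0,0,0,0,0,0,0.4],[0,0,0,0,0,0,0.4],[0,0,0,0,0,0,0.4]]], "force": 35}}

```text
time_s: 26.45
ee_pos: [0.523, 0.3798, 0.0038]
eef_rot: [-3.141, -0.001, -1.567]
force: [0.2, 0.2, -1.1]
grip_width: 0.049
```

Run:
```python
from h import *
o=ctrl.get_obs(); print(o['time_s'],o['ee_pos'],o['eef_rot'],o['grip_width'],o['force'])
move([.5735,.1117,.15],-1.567)
```

```text
26.45 [0.52297566 0.3797729  0.00378024] [-3.14087059e+00 -8.23710701e-04 -1.56727422e+00] 0.04902632241448594 [ 0.19704902  0.17273136 -1.11550488]
move [26.84, -4.97, -14.6] [-0.001, -0.001, -0.0] dist 31.0 q [0.57, 0.73, 1.38, -0.0, 1.03, 2.14]
```

{"method": "play_rows", "body": {"steps": [[[0,0,-3,0,0,0,0.4],[0,0,-7,0,0,0,0.4],[2,0,-10,0,0,0,0.4],[5,0,-11,0,0,0,0.4],[8,0,-11,0,0,0,0.4],[11,0,-11,0,0,0,0.4],[14,0,-11,0,0,0,0.4],[17,0,-11,0,0,0,0.4],[20,0,-11,0,0,0,0.4],[23,-2,-11,0,0,0,0.4],[25.5,-4,-11,0,0,0,0.4],[26.8,-5,-9,0,0,0,0.4],[26.8,-5,-6,0,0,0,0.4],[26.8,-5,-4,0,0,0,0.4],[26.8,-5,-3,0,0,0,0.4],[26.8,-5,-2.6,0,0,0,0.4],[26.8,-5,-2.6,0,0,0,0.4],[26.8,-5,-2.6,0,0,0,0.4]]], "force": 35}}

```text
time_s: 27.95
ee_pos: [0.5745, 0.1123, 0.0312]
eef_rot: [-3.139, -0.001, -1.567]
force: [-0.2, 0.7, -1.3]
grip_width: 0.0488
```

Run:
```python
from h import *
o=ctrl.get_obs(); print(o['time_s'],o['ee_pos'],o['eef_rot'],o['grip_width'],o['force'])
move([.5735,.1117,.0198],-1.567)
```

```text
27.95 [0.57445613 0.11227818 0.03123191] [-3.13933550e+00 -6.32909434e-04 -1.56689086e+00] 0.04884696919289661 [-0.19005745  0.73203407 -1.29646479]
move [0.06, 0.1, 1.14] [-0.002, -0.001, 0.0] dist 1.1 q [0.13, 0.57, 1.57, -0.0, 1.0, 1.7]
```

{"method": "play_rows", "body": {"steps": [[[0.06,0.1,0.3,-0.002,0,0,0.4],[0.06,0.1,0.6,-0.002,0,0,0.4],[0.06,0.1,0.85,-0.002,0,0,0.4],[0.06,0.1,1.0,-0.002,0,0,0.4],[0.06,0.1,1.1,-0.002,0,0,0.4],[0.06,0.1,1.15,-0.002,0,0,0.4],[0.06,0.1,1.15,-0.002,0,0,0.4]]]}}

```text
time_s: 28.53
ee_pos: [0.5735, 0.1117, 0.0197]
eef_rot: [-3.141, -0.001, -1.567]
force: [-0.0, -0.1, -1.5]
grip_width: 0.0487
```

Run:
```python
from h import *
o=ctrl.get_obs(); print(o['time_s'],o['ee_pos'],o['eef_rot'],o['grip_width'],o['force'])
```

```text
28.5333 [0.57350222 0.11168325 0.01974839] [-3.14137150e+00 -6.23834011e-04 -1.56686080e+00] 0.048699522349231784 [-0.0170928  -0.14950042 -1.54519335]
```

Down another 0.5–1 mm onto the dome, then release and back off to the viewing pose.

{"method": "play_rows", "body": {"steps": [[[0,0,0.05,0,0,0,0.4],[0,0,0.08,0,0,0,0.4],[0,0,0.08,0,0,0,0.4]]]}}

```text
time_s: 28.78
ee_pos: [0.5736, 0.1117, 0.0195]
eef_rot: [-3.141, -0.001, -1.567]
force: [-3.5, -0.3, 5.6]
grip_width: 0.0485
```

{"method": "play_rows", "body": {"steps": [[[0,0,0,0,0,0,0.7],[0,0,0,0,0,0,0.7],[0,0,0,0,0,0,0.7],[0,0,0,0,0,0,0.7],[0,0,-2,0,0,0,0.8],[0,0,-5,0,0,0,0.8],[0,0,-9,0,0,0,0.8],[0,4,-12,0,0,0,0.8],[3,8,-13,0,0,0,0.8],[5.6,11.8,-13,0,0,0,0.8],[5.6,11.8,-13,0,0,0,0.8],[5.6,11.8,-13,0,0,0,0.8]]]}}

```text
time_s: 29.78
ee_pos: [0.4536, 0.0539, 0.1502]
eef_rot: [-3.14, -0.001, -1.568]
force: [-0.4, -0.4, -0.2]
grip_width: 0.0753
```

Run:
```python
from h import *
import pickle
o=ctrl.get_obs(); print(o['time_s'],o['ee_pos'])
c=cam('wrist'); pickle.dump(c,open('w8.pkl','wb'))
print(circ(c,(.581,.005),.030,.03,w=1.2),circ(c,(.5735,.1117),.028,.025,w=1.3)); save('w8c',c['frame'][0:230,90:450],2)
move([.49,.31,.25],0)
```

```text
29.7833 [0.45358996 0.0539058  0.15024908]
(array([0.5797, 0.0054]), np.float64(0.0296), 111) (array([0.5725, 0.1117]), np.float64(0.0244), 120)
move [-25.52, -3.57, -9.98] [-0.001, -0.002, -1.568] dist 27.6 q [0.04, 0.15, 1.84, -0.0, 1.15, 1.61]
```

View pics/w8c.png

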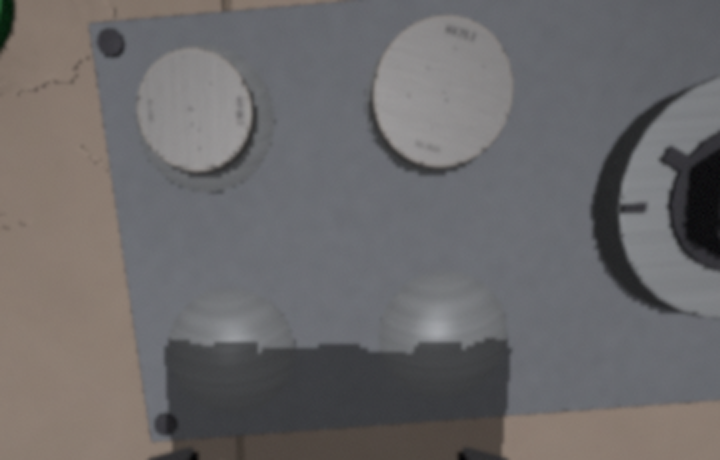

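Both blocks sit on their seats (fits within about 1 mm of target). Now the third.

{"method": "play_rows", "body": {"steps": [[[-4,-1,-5,0,0,-0.2,0.8],[-25.5,-3.6,-10,0,0,-1.568,0.8],[-25.5,-3.6,-10,0,0,-1.568,0.8],[-25.5,-3.6,-10,0,0,-1.568,0.8],[-25.5,-3.6,-10,0,0,-1.568,0.8],[-25.5,-3.6,-10,0,0,-1.568,0.8],[-25.5,-3.6,-10,0,0,-1.568,0.8],[-25.5,-3.6,-10,0,0,-1.568,0.8],[-25.5,-3.6,-10,0,0,-1.568,0.8],[-25.5,-3.6,-10,0,0,-1.568,0.8],[-25.5,-3.6,-10,0,0,-1.568,0.8],[-25.5,-3.6,-10,0,0,-1.568,0.8],[-25.5,-3.6,-10,0,0,-1.568,0.8],[-25.5,-3.6,-10,0,0,-1.568,0.8],[-25.5,-3.6,-10,0,0,-1.568,0.8],[-25.5,-3.6,-10,0,0,-1.568,0.8]]]}}

```text
time_s: 31.17
ee_pos: [0.4905, 0.3102, 0.2499]
eef_rot: [3.141, -0.002, -0.003]
force: [-0.1, -0.2, 0.9]
grip_width: 0.0749
```

Run:
```python
from h import *
o=ctrl.get_obs(); print(o['time_s'],o['ee_pos'])
c=cam('wrist'); save('w9',c['frame'])
for p in [(.407,.3965)]: print(circ(c,p,.012,.025,w=1.35))
hsv=cv2.cvtColor(c['frame'],cv2.COLOR_BGR2HSV); m=((hsv[...,1]<30)&(hsv[...,2]>110)).astype(np.uint8); n,l,s,ce=cv2.connectedComponentsWithStats(m)
for i in range(1,n):
    if s[i,4]>300: print(s[i],onz(c,*ce[i],.012))
move([.407,.3966,.04],0)
```

```text
31.1667 [0.49050028 0.31019549 0.24987632]
(array([0.4115, 0.3924]), np.float64(0.025), 25)
[ 185   95   41   41 1281] [0.42906867 0.38052727 0.012     ]
[ 457  158   51   50 1711] [0.78574383 0.29444837 0.012     ]
[209 279  62  20 748] [0.47120617 0.13995022 0.012     ]
[227 353  34  21 551] [0.47331978 0.01174521 0.012     ]
move [-8.4, -8.65, 20.97] [0.001, -0.002, -0.002] dist 24.2 q [0.5, 0.34, 1.37, -0.0, 1.43, 0.5]
```

The block was knocked aside, as the task warned. Refitting it at its new place.

Run:
```python
from h import *
c=cam('wrist'); print(circ(c,(.4291,.3805),.012,.025,w=1.35))
move([.429,.3805,.004],0)
```

```text
(array([0.4293, 0.3797]), np.float64(0.0236), 105)
move [-6.21, -7.05, 24.59] [0.001, -0.002, -0.002] dist 26.3 q [0.5, 0.34, 1.37, -0.0, 1.43, 0.5]
```

{"method": "play_rows", "body": {"steps": [[[-6.2,-7,3,0,0,0,0.8],[-6.2,-7,7,0,0,0,0.8],[-6.2,-7,11,0,0,0,0.8],[-6.2,-7,15,0,0,0,0.8],[-6.2,-7,19,0,0,0,0.8],[-6.2,-7,21,0,0,0,0.8],[-6.2,-7,21.5,0,0,0,0.8],[-6.2,-7,21.5,0,0,0,0.8],[-6.2,-7,22.5,0,0,0,0.75],[-6.2,-7,23.5,0,0,0,0.75],[-6.2,-7,24.3,0,0,0,0.75],[-6.2,-7,24.6,0,0,0,0.75],[-6.2,-7,24.6,0,0,0,0.75]]], "force": 10}}

```text
time_s: 32.35
ee_pos: [0.429, 0.3798, 0.0037]
eef_rot: [3.141, -0.002, -0.002]
force: [0.4, -0.6, 0.6]
grip_width: 0.0708
```

{"method": "play_rows", "body": {"steps": [[[0,0,0,0,0,0,0.4],[0,0,0,0,0,0,0.4],[0,0,0,0,0,0,0.4],[0,0,0,0,0,0,0.4],[0,0,0,0,0,0,0.4],[0,0,0,0,0,0,0.4],[0,0,0,0,0,0,0.4],[0,0,0,0,0,0,0.4]]], "force": 10}}

```text
time_s: 33.02
ee_pos: [0.4293, 0.38, 0.0041]
eef_rot: [3.141, -0.002, -0.002]
force: [-0.3, -0.3, 5.7]
grip_width: 0.0498
```

Run:
```python
from h import *
o=ctrl.get_obs(); print(o['time_s'],o['ee_pos'],o['eef_rot'],o['grip_width'],o['force'])
move([.4293,.3801,.004],-1.5)
```

```text
33.0167 [0.42929922 0.38000738 0.0040659 ] [ 3.14122947e+00 -2.39846518e-03 -1.92808170e-03] 0.04982706140515359 [-0.31960602 -0.25850546  5.73152786]
move [0.0, -0.01, 0.01] [-0.002, -0.002, 1.498] dist 0.0 q [0.66, 0.59, 1.62, -0.0, 0.93, 0.66]
```

{"method": "play_rows", "body": {"steps": [[[0,0,0,0,0,0,0.7],[0,0,0,0,0,0,0.7],[0,0,0,0,0,0,0.7],[0,0,-0.2,0,0,1.565,0.7],[0,0,-0.2,0,0,1.565,0.7],[0,0,-0.2,0,0,1.565,0.7],[0,0,-0.2,0,0,1.565,0.7],[0,0,-0.2,0,0,1.565,0.7],[0,0,-0.2,0,0,1.565,0.7],[0,0,-0.2,0,0,1.565,0.7],[0,0,-0.2,0,0,1.565,0.7],[0,0,-0.2,0,0,1.565,0.7],[0,0,-0.2,0,0,1.565,0.7],[0,0,-0.2,0,0,1.565,0.7],[0,0,-0.2,0,0,1.565,0.7],[0,0,-0.2,0,0,1.565,0.7],[0,0,-0.1,0,0,1.565,0.7],[0,0,0,0,0,1.565,0.7],[0,0,0,0,0,1.565,0.7]]], "force": 10}}

```text
time_s: 34.6
ee_pos: [0.4291, 0.3799, 0.0037]
eef_rot: [-3.14, -0.001, -1.564]
force: [0.5, -0.2, 0.7]
grip_width: 0.0662
```

{"method": "play_rows", "body": {"steps": [[[0,0,0,0,0,0,0.4],[0,0,0,0,0,0,0.4],[0,0,0,0,0,0,0.4],[0,0,0,0,0,0,0.4],[0,0,0,0,0,0,0.4],[0,0,0,0,0,0,0.4],[0,0,0,0,0,0,0.4],[0,0,0,0,0,0,0.4]]], "force": 35}}

```text
time_s: 35.27
ee_pos: [0.4291, 0.3799, 0.0037]
eef_rot: [-3.14, -0.001, -1.564]
force: [-0.2, -0.4, -1.3]
grip_width: 0.049
```

Run:
```python
from h import *
o=ctrl.get_obs(); print(o['time_s'],o['ee_pos'],o['eef_rot'],o['grip_width'],o['force'])
move([.463,.1033,.11],-1.567)
```

```text
35.2667 [0.42907758 0.37988504 0.00366033] [-3.13974430e+00 -7.81276327e-04 -1.56426535e+00] 0.049044988903178266 [-0.16872624 -0.44374759 -1.27307186]
move [27.69, -3.23, -10.61] [-0.002, -0.001, 0.003] dist 29.8 q [0.66, 0.59, 1.62, -0.0, 0.93, 2.23]
```

{"method": "play_rows", "body": {"steps": [[[0,0,-3,0,0,0,0.4],[0,0,-7,0,0,0,0.4],[2,0,-10,0,0,0,0.4],[5,-0.5,-11,0,0,0,0.4],[8,-1,-11,0,0,0,0.4],[11,-1.5,-11,0,0,0,0.4],[14,-2,-11,0,0,0,0.4],[17,-2.5,-11,0,0,0,0.4],[20,-3,-11,0,0,0,0.4],[23,-3.2,-11,0,0,0,0.4],[26,-3.2,-11,0,0,0,0.4],[27.7,-3.2,-9,0,0,0,0.4],[27.7,-3.2,-6,0,0,0,0.4],[27.7,-3.2,-4,0,0,0,0.4],[27.7,-3.2,-3,0,0,0,0.4],[27.7,-3.2,-2.6,0,0,0,0.4],[27.7,-3.2,-2.6,0,0,0,0.4],[27.7,-3.2,-2.6,0,0,0,0.4]]], "force": 35}}

```text
time_s: 36.77
ee_pos: [0.4634, 0.1034, 0.0308]
eef_rot: [-3.139, -0.001, -1.564]
force: [0.2, 0.2, -1.3]
grip_width: 0.0491
```

Run:
```python
from h import *
o=ctrl.get_obs(); print(o['time_s'],o['ee_pos'],o['eef_rot'],o['grip_width'],o['force'])
move([.463,.1033,.0195],-1.567)
```

```text
36.7667 [0.46339214 0.10339855 0.03082374] [-3.13856244e+00 -6.05913203e-04 -1.56386702e+00] 0.04909309662348606 [ 0.15620542  0.15972387 -1.2876402 ]
move [0.01, 0.04, 1.13] [-0.003, -0.001, 0.003] dist 1.1 q [0.14, 0.37, 1.89, -0.0, 0.88, 1.71]
```

{"method": "play_rows", "body": {"steps": [[[0,0.04,0.3,-0.003,0,0,0.4],[0,0.04,0.6,-0.003,0,0,0.4],[0,0.04,0.85,-0.003,0,0,0.4],[0,0.04,1.0,-0.003,0,0,0.4],[0,0.04,1.1,-0.003,0,0,0.4],[0,0.04,1.13,-0.003,0,0,0.4],[0,0.04,1.13,-0.003,0,0,0.4],[0,0.04,1.13,-0.003,0,0,0.4]]]}}

```text
time_s: 37.43
ee_pos: [0.463, 0.1034, 0.0196]
eef_rot: [-3.142, -0.001, -1.564]
force: [-1.4, 0.0, -1.3]
grip_width: 0.0494
```

Run:
```python
from h import *
o=ctrl.get_obs(); print(o['time_s'],o['ee_pos'],o['eef_rot'],o['grip_width'],o['force'])
```

```text
37.4333 [0.46301992 0.10341106 0.01959174] [-3.14157950e+00 -5.95749687e-04 -1.56381601e+00] 0.049369342184367795 [-1.39603319  0.02002567 -1.26650374]
```

{"method": "play_rows", "body": {"steps": [[[0,0,0.05,0,0,0,0.4],[0,0,0.05,0,0,0,0.4],[0,0,0.05,0,0,0,0.7],[0,0,0.05,0,0,0,0.7],[0,0,0.05,0,0,0,0.7],[0,0,0.05,0,0,0,0.7],[0,0,-2,0,0,0,0.8],[0,0,-5,0,0,0,0.8],[0,0,-9,0,0,0,0.8],[2,3,-13,0,0,0,0.8],[4.8,6.3,-15,0,0,0,0.8],[4.8,6.3,-16,0,0,0,0.8],[4.8,6.3,-16,0,0,0,0.8],[4.8,6.3,-16,0,0,0,0.8]]]}}

```text
time_s: 38.6
ee_pos: [0.4007, 0.0549, 0.1803]
eef_rot: [-3.139, -0.0, -1.565]
force: [0.7, -0.6, -0.3]
grip_width: 0.075
```

Run:
```python
from h import *
import pickle
o=ctrl.get_obs(); print(o['time_s'],o['ee_pos'],o['force'])
c=cam('wrist'); pickle.dump(c,open('w10.pkl','wb')); save('w10',c['frame'],1.5)
print(circ(c,(.581,.005),.030,.03,w=1.2),circ(c,(.5735,.1117),.028,.025,w=1.3),circ(c,(.463,.1033),.028,.025,w=1.3))
```

```text
38.6 [0.4007171  0.05487896 0.18034519] [ 0.65983354 -0.64683898 -0.27499699]
(array([0.5746, 0.0056]), np.float64(0.026), 109) (array([0.567 , 0.1113]), np.float64(0.0205), 96) (array([0.4616, 0.1037]), np.float64(0.0243), 120)
```

View pics/w10.png

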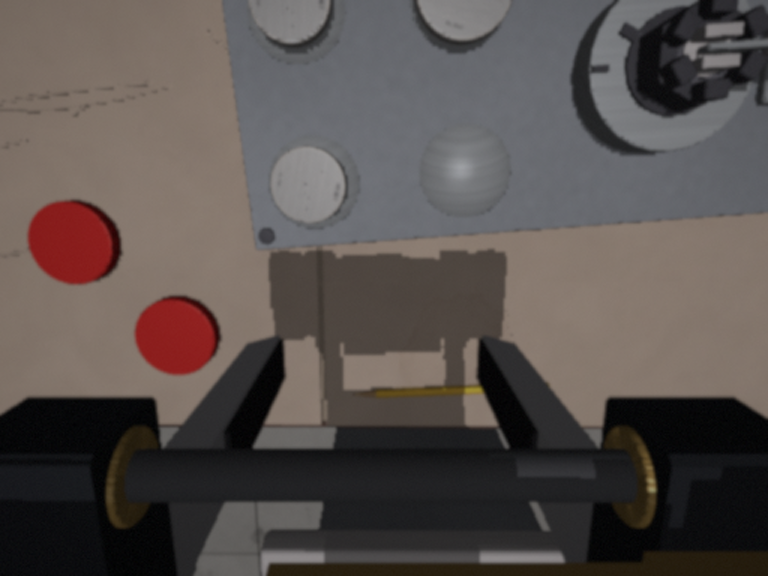

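Three blocks on three seats, fourth seat empty. The far two are clipped by the frame edge, so their fits here are void. Quick tilt check: rim points fitted to a tilted circle of known radius, along with the seat-3 dome as a geometry check.

Run:
```python
from h import *
import pickle
from scipy.optimize import least_squares
def tilt(c,p,z,r):
    g=cv2.GaussianBlur(cv2.cvtColor(c['frame'],cv2.COLOR_BGR2GRAY),(0,0),.7).astype(np.float32)
    p=circ(c,p,z,r,w=1.3)[0]; th=np.linspace(0,2*np.pi,180,endpoint=False); rr=np.linspace(.85*r,1.08*r,60)
    uv=np.array([[proj(c,[p[0]+q*np.cos(t),p[1]+q*np.sin(t),z]) for q in rr] for t in th],np.float32)
    im=cv2.remap(g,uv[...,0],uv[...,1],1); i=np.abs(np.gradient(im,axis=1))[:,1:-1].argmax(1)+1
    px=np.array([uv[k,j] for k,j in enumerate(i)]); rays=[ray(c,*u) for u in px]
    def f(x):
        n=np.array([x[2],x[3],1]); n/=np.linalg.norm(n); C=np.array([x[0],x[1],z])
        return [np.linalg.norm(o+d*((C-o)@n)/(d@n)-C)-x[4] for o,d in rays]
    s=least_squares(f,[*p,0,0,r],loss='soft_l1',f_scale=.0004); J=s.jac; cov=np.linalg.inv(J.T@J)*np.mean(np.square(s.fun))
    return np.round(s.x,4),'tilt sd',np.round(np.sqrt(np.diag(cov))[2:4],3)
a=pickle.load(open('w8.pkl','rb')); b=pickle.load(open('w10.pkl','rb'))
print('60 ',tilt(a,(.5797,.0054),.030,.0297)); print('50a',tilt(a,(.5725,.1117),.028,.0244)); print('50b',tilt(b,(.4616,.1037),.028,.0243))
print('seat3 w10',circ(b,(.471,-.0035),.004,.032,w=1.15))
```

```text
60  (array([ 0.5792,  0.0055, -0.0993,  0.0362,  0.0292]), 'tilt sd', array([0.014, 0.014]))
50a (array([ 0.5723,  0.1117, -0.0848, -0.0343,  0.0243]), 'tilt sd', array([0.02, 0.02]))
50b (array([ 0.4617,  0.1036,  0.0155, -0.0456,  0.0242]), 'tilt sd', array([0.034, 0.037]))
seat3 w10 (array([ 0.4695, -0.0043]), np.float64(0.0316), 82)
```

```bash
cat > tl.py <<'E'
from h import *
from scipy.optimize import least_squares
def tilt(c,p,z,r):
    g=cv2.GaussianBlur(cv2.cvtColor(c['frame'],cv2.COLOR_BGR2GRAY),(0,0),.7).astype(np.float32)
    p=circ(c,p,z,r,w=1.3)[0]; th=np.linspace(0,2*np.pi,180,endpoint=False); rr=np.linspace(.85*r,1.08*r,60)
    uv=np.array([[proj(c,[p[0]+q*np.cos(t),p[1]+q*np.sin(t),z]) for q in rr] for t in th],np.float32)
    im=cv2.remap(g,uv[...,0],uv[...,1],1); i=np.abs(np.gradient(im,axis=1))[:,1:-1].argmax(1)+1
    px=np.array([uv[k,j] for k,j in enumerate(i)]); rays=[ray(c,*u) for u in px]
    def f(x):
        n=np.array([x[2],x[3],1]); n/=np.linalg.norm(n); C=np.array([x[0],x[1],z])
        return [np.linalg.norm(o+d*((C-o)@n)/(d@n)-C)-x[4] for o,d in rays]
    s=least_squares(f,[*p,0,0,r],loss='soft_l1',f_scale=.0004); J=s.jac; cov=np.linalg.inv(J.T@J)*np.mean(np.square(s.fun))
    return np.round(s.x,4),np.round(np.sqrt(np.diag(cov))[2:4],3)
E
python3 - <<'E'
from tl import *
import pickle
L=lambda n:pickle.load(open(n+'.pkl','rb'))
w5,w10,w4=L('w5'),L('w10'),L('w4')
print('flat A w5',tilt(w5,(.5227,.38),.012,.0238)); print('flat C w5',tilt(w5,(.407,.3965),.012,.0238))
for u,v in [(75,242),(177,335)]: p=onz(w10,u/1.5,v/1.5,.014); print('flat red w10',p,tilt(w10,p[:2],.014,.0297))
p=onz(w4,506/1.5,84/1.5,.014); print('green w4',tilt(w4,p[:2],.014,.0297))
move([.52,.05,.25],0)
E
```

```text
flat A w5 (array([ 0.5228,  0.3797,  0.0318, -0.0529,  0.0238]), array([0.037, 0.038]))
flat C w5 (array([ 0.4066,  0.3964,  0.0113, -0.0969,  0.0239]), array([0.044, 0.039]))
flat red w10 [0.42059449 0.27195353 0.014     ] (array([ 0.4205,  0.2724,  0.0187, -0.1031,  0.0303]), array([0.008, 0.008]))
flat red w10 [0.35137004 0.2061597  0.014     ] (array([ 0.3514,  0.2058,  0.0841, -0.1284,  0.0299]), array([0.008, 0.008]))
green w4 (array([ 0.6216,  0.2245, -0.1317, -0.0783,  0.0304]), array([0.031, 0.03 ]))
move [0.6, -11.94, -7.05] [-0.0, -0.001, -1.564] dist 13.9 q [0.05, -0.0, 1.93, -0.0, 1.21, 1.61]
```

Flat discs show the same apparent tilt (about 0.1, always towards the camera, from their visible side walls). The placed blocks are therefore level within that method's error. Final top-view check before handing in.

Run:
```python
from h import *
c=cam('top'); print([circ(c,p,z,r,w=1.3) for p,z,r in [((.582,.006),.03,.0297),((.575,.1125),.028,.0244),((.464,.104),.028,.0244)]])
s=cam('scene'); a=cv2.resize(c['frame'][110:240,225:400],(700,520)); b=cv2.resize(s['frame'][150:250,190:330],(700,500)); 
im=np.vstack([cv2.resize(a,(400,297)),cv2.resize(b,(400,286))]); cv2.imwrite('pics/fin.png',np.clip(im*1.4,0,255).astype(np.uint8))
```

```text
[(array([0.582 , 0.0062]), np.float64(0.0291), 97), (array([0.5752, 0.1127]), np.float64(0.0238), 104), (array([0.4616, 0.103 ]), np.float64(0.0231), 23)]
```

View pics/fin.png

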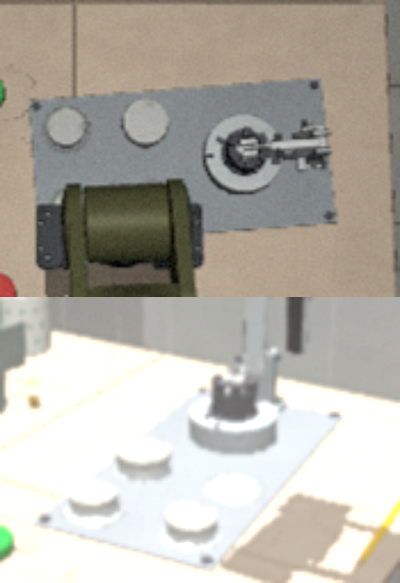

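All three blocks sit level on their own seats, the keeper is down in the slot, and the arm is clear of everything. Handing in.

```bash
python3 -c "
from station import ctrl
print(ctrl.get_obs()['time_s'], ctrl.hand_in())"
```

```text
the job is handed in; nothing more can be done
38.75 None
```

I turned the castle nut about 118° clockwise, snapped the keeper into the slot, and set all three blocks present on their own domed seats. The job was handed in at 38.8 s, and no verdict was reported.

**Nut:** The tab passed the index bar, and the nut's slot matched the stud's slot to within 1–2° in the wrist picture. By my estimate that is 0.6–0.8 rad past snug.

**Keeper:** It snapped over and lies level in the slot. It still looked that way in the last wrist and scene pictures.

**Blocks:** One 60 mm and two 50 mm blocks were there. I took them from the left of the worktop and centred each by squeezing it from two directions before placing it. One 50 mm block had been knocked about 3 cm aside before I picked it up. I noticed, measured it again and placed it normally.

**Last checks:**
- **Position:** The last usable fits put the blocks about 1–2 mm from their seats, well inside the 20 mm limit.
- **Top camera bias:** It read about 2 mm further in x than the wrist camera. I trusted the wrist, because it agreed with the gripped nut and the held block to about 1 mm.
- **Fits I threw out:** The far two blocks were cut off by the frame edge in the last wrist view. The third was mostly hidden behind the arm in the final top view, so it rests on its wrist fit.
- **Tilt:** My check was inconclusive. It read up to about 0.1 rad, but discs lying flat on the worktop read about the same. In the scene picture the blocks look level and the gripper was clear.

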